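# Limit-gauge a spindle blank

## Robot

A 7-joint arm with a two-finger parallel gripper is mounted at the origin on a cart in front of the work surface, level with it; the furniture and walls round the work are solid. World frame = base frame: x ahead of the robot, y to its left, z up, the work surface at z = 0. Lengths are in mm, angles in rad, forces in N, time in s.
With the tool pointing down it reaches from about 400 to 875 mm from the base axis. Payload 4.4 kg.
Tool frame: the origin (TCP) lies on the centre line of the jaws, within the pads' length; the fingertips stand ctrl.nose_length ahead of it and the grasp point (between the pads) lies 6 mm ahead of it (ctrl.nose_length is the distance from the TCP to the fingertips, in mm); z points along the fingers, y is the direction in which the jaws open and shut (so a half turn about z gives the same grasp; the last joint's range is limited). The gripper opens to 85 mm and grips with 20 to 120 N. Pads are 22 mm wide; open, the fingers measure 114 mm over their backs; the gripper's body (76 mm by 85 mm) begins 54 mm behind the grasp point. The pads swing forward as they close: fully open they stand 13 mm farther back than shut.
Start: joints at [-1.29, 0.628, 0.038, 1.517, -0.027, 0.996, -0.02], TCP at [220.906, 611.325, 256.313] pointing down, gripper open.
Joint ranges: [-3.06, 3.06], [-0.37, 2.12], [-1.25, 1.32], [0.18, 2.47], [-1.1, 4.24], [0.23, 1.98], [-2.94, 2.94]. Speed limits (rad/s): [2.57, 2.57, 3.14, 3.14, 3.14, 3.14, 3.14].

## Interface

Orientations are given as [roll, pitch, yaw] about the fixed x, y, z axes, in that order (R = Rz(yaw) Ry(pitch) Rx(roll)).
In Python, from cell import ctrl, vision gives the robot as it stands. The module is installed in compiled form; this text tells all that it offers.
- The arm moves only by the shell command python3 -m inch 'ROWS'. ROWS is a JSON object of lists of equal length, an entry for each row: "travel": the shift along the tool's x, y, z in cm, a list of three; "twist": the turn about the tool's z in degrees; "fingers": the finger opening in cm, from 0 to 8.54. A call has exactly 10 rows; each row is the pose to reach, as a shift and turn from the pose commanded when the call began, along the tool's axes at that moment; what a row does not reach only later rows make up. A row lasts 1/12 s, in which the tool goes at most 41.7 mm and 7.16 degrees, less where a joint would pass 70% of its speed; a pose out of reach is approached as far as the arm can. A call with a gripper value outside its range is refused whole. The fingers move at their own pace and stop on an object; the grip force is fixed at half the most. Time passes only in rows, so rows that repeat a pose let the fingers close, or fill a call up. It gives the time, the measured TCP pose, the force and the opening at its end, in the units of the state.
- ctrl.read_state(): the state, without advancing time (a new reading comes with each control period).
- vision.get_image(name): name is "scene" or "top"; returns a dict with "frame" (420x560x3 uint8, red, green, blue), "fx", "fy", "cx", "cy" (pixels), "position" and "orientation" of the camera in the world. Camera axes: x right, y down, z forward; pixel columns grow to the right and rows downward; lengths in mm; the calibration is good to about 2 mm. A picture is of the moment at which its call begins. There is no depth.
- ctrl.finish_job(): hands the job in, once; it reports no verdict.
The state is a dict: "clock": time; "qpos": joint angles; "qd": joint speeds; "tau": joint torques, N m; "eef_pos": TCP position; "tool_rot": TCP orientation; "force": force on the tool from outside, world axes, zero at the start; "torque": the same for the moment, N m; "width": finger opening in mm.
Only numpy, scipy, OpenCV 4.12 (cv2) and the standard library are available. Lean on these libraries where they do the work, as an engineer would, in place of code of your own. Each camera call takes 0.05 s, during which the arm holds its last target.

## Task

Check the single spindle blank that stands on the right of the bench. Pass its thick shank between the jaws of the go block of the gauge bar and out at the far side, then carry it on along the bar, its foot just clear of the bar, and try it gently against the no-go block: that gap must stop it, so feel it stop and keep a light pressure for a moment, never forcing it. Then stand it upright, fully home and without dropping it, in the free socket of the wooden rack, and leave the two spindles already checked where they stand.

Things in the scene. Friction and masses are not known exactly. Their poses are not given: they have to be found in the camera images.
- spindle: Spindle blank to check: bare steel, 0.13 to 0.25 kg, standing alone on the bench at the right. Origin: centre of its foot; z up along it. Round shank 24 mm in diameter up to 44 mm above the foot (foot edge chamfered 2 mm), then a thinner round end 18 mm in diameter from 44 to 80 mm: grip it there, fingertips above 44 mm.
- gauge: Gauge bar, fixed: aluminium, 250 x 104 x 16 mm, with two dark steel U-shaped blocks clamped across it. Origin: centre of the bar's underside; x along the bar, the way the work is pushed (about to the robot's left, towards the rack); z up. Both gaps are centred on y = 0, open above; jaw tops 54 mm and the floor of the gaps (flush with the bar) 16 mm above the bench; screw heads beside the jaws lower than 35 mm.
- go_mouth (a point): Go block (first): this point is the centre of its gap's entry, level with the jaw tops, at x = -72, y = 0, z = 54 mm on the gauge bar; axes as the bar. Gap 25.5 mm, jaws from x = -72 to -48 mm, noses rounded by 4 mm. A shank is clear of it once its axis is past x = -34 mm.
- nogo_from (a point): Point on the bar's top (16 mm up) at x = 0, y = 0 of the bar. No-go block (second, alike, but its gap is only 20 mm): clamped by hand somewhere beyond, so find it by feel, slowly. It stops the shank with its axis 0 to 50 mm beyond this point along x, 17 mm before the block's middle. It is rigid. Over 18 N between spindle and gauge is forcing; 6 N held for half a second is right, foot clear of the bar.
- rack: Wooden rack, fixed: 196 x 54 x 36 mm, three round sockets in a row, 26.5 mm in diameter, 26 mm deep, mouths chamfered 1.5 mm, at x = -70, 0 and +70 mm. Origin: centre of its underside; x along the row, about away from the robot; z up. The socket nearest the robot (x = -70 mm) is free, the other two hold checked spindles.
- free_socket (a point): Centre of the floor of the free socket, 10 mm above the bench and 26 mm below the rack's top; a spindle that is fully home has its foot's centre here.
- checked_a: A spindle like the first, already checked, standing loose in the middle socket of the rack; origin at the centre of its foot.
- checked_b: A spindle like the first, already checked, standing loose in the socket farthest from the robot; origin at the centre of its foot.
Not all that is in view belongs to the job. What is shaped like the spindle but green or red is not meant.

How it is judged:
By the outcome, as a careful person would: the job done as asked, in the order asked, and still so for the second after the job is handed in, with the robot touching nothing.
It also fails if it takes over 61 s, if anything falls off the work surface, if the arm or the gripper's body presses on something with over 40 N, if the wrist force passes 120 N, or if a joint passes its speed limit or range.

## Working session

There is one attempt and no reset: what is moved stays moved. The work goes in short steps, Python scripts to look and compute and a shell command to move; the robot and the scene stay as the last step left them, time stands still between calls to the robot, and variables do not carry over. Pictures are saved under pics/ and viewed, and the job is handed in when it is done.

```bash
ls; mkdir -p pics
python3 - <<'E'
from cell import ctrl, vision
import cv2
s=ctrl.read_state()
print({k:(v if not hasattr(v,'tolist') else v.tolist()) for k,v in s.items()}, ctrl.nose_length)
for n in("scene","top"):
    d=vision.get_image(n); cv2.imwrite(f"pics/{n}0.png",d["frame"][:,:,::-1]); print(n,[d[k] for k in("fx","fy","cx","cy","position","orientation")])
E
```

```text
pics
{'clock': 0.0, 'qpos': [-1.2897896299777065, 0.6293622927817795, 0.03844483785698134, 1.5183853462438877, -0.026999355838680992, 0.996298217835411, -0.02001162477205599], 'qd': [-0.0010629224267125668, -0.000776545627919266, 0.00038334288161173555, -0.0009110445165572226, 0.0010387169245817786, -0.0013859153568393568, 0.0007899475983543894], 'tau': [-0.0011964306759182364, -56.3393497467041, 1.2258074060082436, -19.344010949134827, 0.011044501152355224, 0.010560613009147346, 6.4631193197328685e-06], 'eef_pos': [220.70710540171237, 610.7568484432187, 255.37307900074407], 'tool_rot': [-3.1396577920847797, 2.9070600954250736e-05, 2.7947719833606977], 'force': [-0.008581971010126312, 0.9695863738280647, -0.3354804791215734], 'torque': [-0.062437660310708874, -0.0029634253154069245, -0.01642837135640657], 'width': 85.22900625836802} 25.0
scene [480.9440799379051, 480.9440799379051, 277.33675454361185, 200.42703391988795, array([-166.9115644 ,  618.06765789,  553.24287435]), array([-2.04594463,  0.02480549, -2.28106178])]
top [536.4135464780638, 536.4135464780638, 277.5180795345162, 207.39174079813537, array([ 397.0032962 ,   -4.7035545 , 1191.12819832]), array([-3.02003269,  0.02984368, -1.59257713])]
```

View pics/scene0.png

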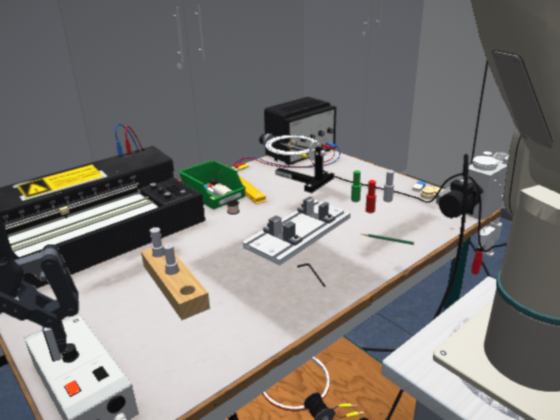

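View pics/top0.png

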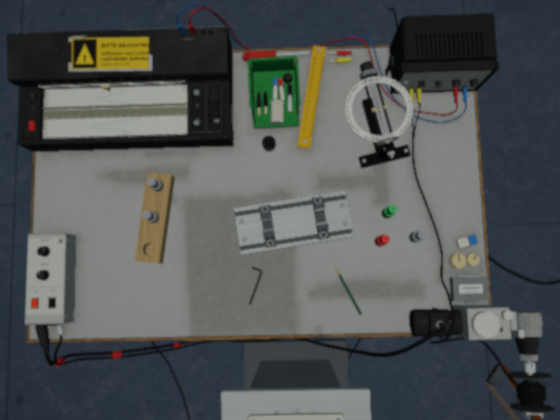

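```bash
cat > h.py <<'E'
import numpy as np, cv2
from scipy.spatial.transform import Rotation as R
from cell import ctrl, vision
def proj(d,p):
    r=R.from_euler('xyz',d['orientation']).as_matrix(); c=r.T@(np.array(p,float)-d['position'])
    return d['fx']*c[0]/c[2]+d['cx'], d['fy']*c[1]/c[2]+d['cy']
def ray(d,uv,z):
    r=R.from_euler('xyz',d['orientation']).as_matrix()
    v=r@np.array([(uv[0]-d['cx'])/d['fx'],(uv[1]-d['cy'])/d['fy'],1]); p=np.array(d['position'])
    return p+v*(z-p[2])/v[2]
def crop(d,x0,y0,x1,y1,k,name):
    c=cv2.resize(d['frame'][y0:y1,x0:x1,::-1],None,fx=k,fy=k,interpolation=cv2.INTER_CUBIC)
    cv2.imwrite('pics/'+name,c)
E
python3 - <<'E'
from h import *
t=vision.get_image('top');s=vision.get_image('scene')
for p in [(0,0,0),(220,611,256),(500,0,0),(500,200,0),(500,-200,0)]: print(p,proj(t,p),proj(s,p))
crop(t,220,175,370,265,5,'tg.png'); crop(t,120,160,200,280,5,'tr.png'); crop(t,360,190,450,260,7,'ts.png')
crop(s,230,160,430,270,4,'sg.png'); crop(s,130,215,220,325,5,'sr.png')
E
```

```text
(0, 0, 0) (np.float64(296.2027277801942), np.float64(462.1894427907147)) (np.float64(526.815091500892), np.float64(361.86114798398705))
(220, 611, 256) (np.float64(-61.66200402968411), np.float64(384.3985840183593)) (np.float64(-7.961485569586898), np.float64(359.32147376250026))
(500, 0, 0) (np.float64(290.36148848052056), np.float64(226.38178700916657)) (np.float64(298.8640260059867), np.float64(234.60955318280384))
(500, 200, 0) (np.float64(200.95401094311006), np.float64(228.5527708571387)) (np.float64(224.42519642581448), np.float64(270.7528464012415))
(500, -200, 0) (np.float64(380.5801412278881), np.float64(224.19110628206087)) (np.float64(358.8263847885577), np.float64(205.49521691810665))
```

View pics/tg.png

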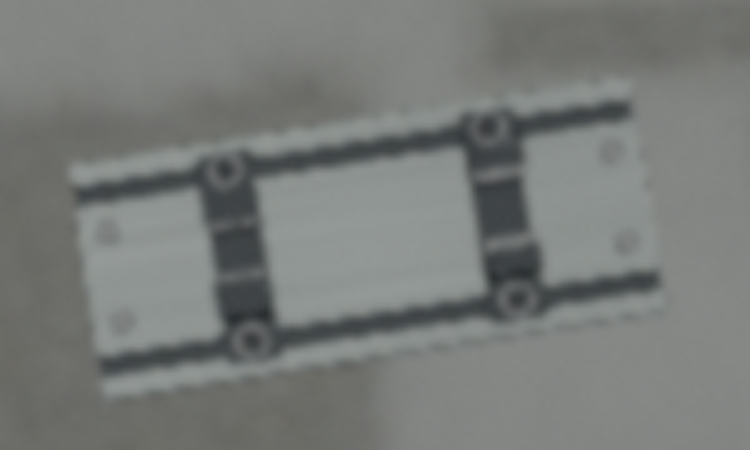

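View pics/tr.png

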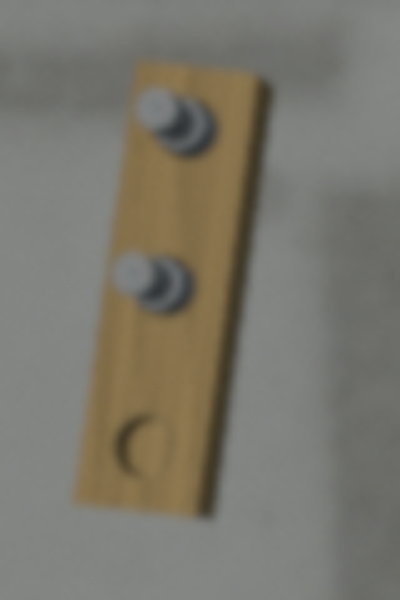

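View pics/ts.png

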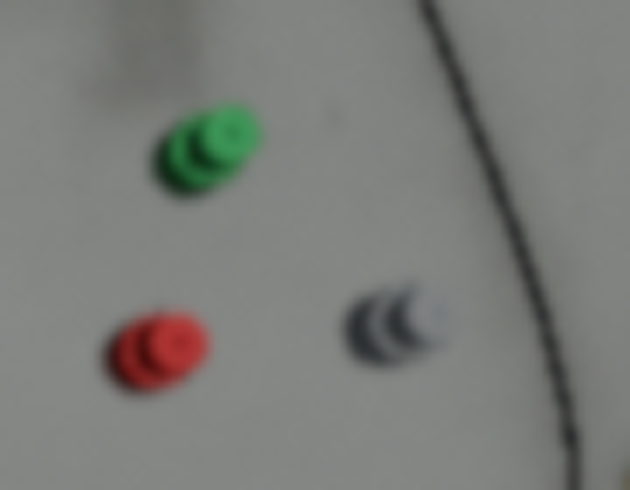

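View pics/sg.png

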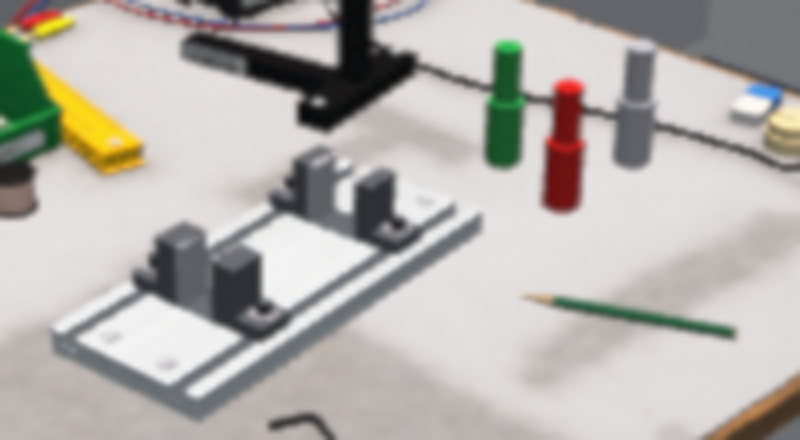

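View pics/sr.png

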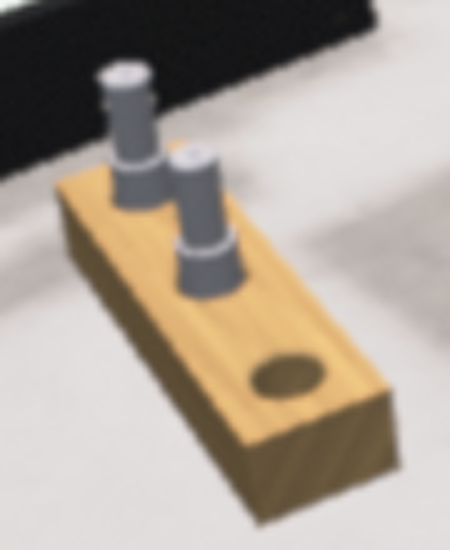

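```bash
cat > fit.py <<'E'
from h import *
from scipy.optimize import least_squares
t=vision.get_image('top');s=vision.get_image('scene')
T=lambda x,y:(t,(x/5+220-.4,y/5+175-.4)); Rr=lambda x,y:(t,(x/5+120-.4,y/5+160-.4)); S=lambda x,y:(t,(x/7+360-.4,y/7+190-.4))
SG=lambda x,y:(s,(x/4+230-.4,y/4+160-.4)); SR=lambda x,y:(s,(x/5+130-.4,y/5+215-.4))
def fit(obs,x0,yaw=True):
    def res(q):
        c,sn=np.cos(q[2]),np.sin(q[2]); o=[]
        for (d,uv),p in obs:
            w=(q[0]+c*p[0]-sn*p[1],q[1]+sn*p[0]+c*p[1],p[2]); o+=list(np.array(proj(d,w))-uv)
        return o
    for nm,sel in(('both',None),('top',t),('scene',s)):
        ob=obs; 
        if sel is not None:
            all_=obs; obs=[o for o in all_ if o[0][0] is sel]
        if len(obs)>1:
            r=least_squares(res,x0); print(nm,r.x.round(3),'deg',np.degrees(r.x[2]).round(2),'\n',r.fun.reshape(-1,2).round(1).tolist())
        if sel is not None: obs=all_
g=[(T(70,165),(125,-52,16)),(T(630,80),(-125,-52,16)),(T(663,310),(-125,52,16)),(T(103,395),(125,52,16)),
 (SG(55,335),(125,52*0-52,16)),(SG(482,218),(-125,52,16)),(SG(200,403),(125,52,16))]
# bar y: x=world +y => y = world -x ; near robot is +y
fit(g,[500,0,1.5])
rk=[(Rr(137,62),(98,27,36)),(Rr(257,75),(98,-27,36)),(Rr(200,515),(-98,-27,36)),(Rr(75,500),(-98,27,36)),(Rr(143,446),(-70,0,36)),
 (SR(57,187),(98,27,36)),(SR(243,445),(-98,27,36)),(SR(392,390),(-98,-27,36)),(SR(289,376),(-70,0,36)),(SR(262,523),(-98,27,0)),(SR(400,465),(-98,-27,0))]
fit(rk,[550,300,0])
sp=[(S(428,317),(0,0,80)),(SG(641,48),(0,0,80)),(S(383,329),(0,0,0)),(S(398,324),(0,0,44)),(SG(632,157),(0,0,0)),(SG(636,103),(0,0,44))]
fit(sp,[480,-280,0])
E
python3 fit.py
```

```text
both [506.593  -5.827   1.704] deg 97.62 
 [[-0.2, 0.8], [-0.5, 0.1], [1.0, 0.6], [0.0, 1.4], [-1.6, -1.6], [0.4, -1.8], [-0.8, -0.7]]
top [508.199  -5.682   1.696] deg 97.17 
 [[-0.2, -0.4], [-0.3, -0.2], [0.8, 0.3], [-0.3, 0.3]]
scene [502.535  -3.576   1.714] deg 98.18 
 [[-1.0, -0.2], [0.7, -1.1], [0.3, 0.7]]
both [ 5.24998e+02  2.98167e+02 -1.32000e-01] deg -7.57 
 [[0.3, -0.4], [0.5, -0.5], [-0.3, 0.5], [0.2, 0.8], [0.6, 0.0], [-1.1, -1.1], [0.6, 0.0], [0.1, -0.6], [-0.4, -0.5], [-0.7, 1.1], [0.3, 0.8]]
top [ 5.25211e+02  2.98760e+02 -1.31000e-01] deg -7.49 
 [[-0.0, -0.5], [0.1, -0.6], [-0.5, 0.4], [-0.0, 0.7], [0.4, -0.1]]
scene [ 5.24879e+02  2.97520e+02 -1.37000e-01] deg -7.87 
 [[-0.5, -1.3], [0.7, -0.0], [0.2, -0.6], [-0.2, -0.5], [-0.6, 1.0], [0.4, 0.8]]
both [ 469.265 -269.895    0.   ] deg 0.0 
 [[0.9, -0.2], [-0.3, -0.5], [-1.3, 0.7], [1.1, 0.0], [-0.7, 1.8], [-0.2, -0.7]]
top [ 469.676 -269.343    0.   ] deg 0.0 
 [[0.6, -0.3], [-1.5, 0.5], [0.9, -0.1]]
scene [ 469.484 -271.655    0.   ] deg 0.0 
 [[0.1, -0.7], [-0.3, 1.6], [0.2, -1.0]]
```

Look-alikes: green (390,211), red (382,240), grey (418,236), and the checked ones in the rack (155,184) and (150,215). The crop shows that the grey one stands alone on the right, so I take that. Fitted positions are about spindle (469,-270), gauge (507,-5.5) at 97.4°, and rack (525,298) at -7.6°. All are within reach.

```bash
cat > to.py <<'E'
import sys; from h import *
# usage: x y z [yaw of tool-y deg]
st=ctrl.read_state(); p=np.array(st['eef_pos']); r=R.from_euler('xyz',st['tool_rot']).as_matrix()
a=[float(v) for v in sys.argv[1:]]
ty=np.degrees(np.arctan2(r[1,1],r[0,1]))
print('pos',p.round(1),'tooly',ty.round(2),'tilt z',r[:,2].round(4),'F',np.round(st['force'],1),'w',round(st['width'],1),'t',round(st['clock'],2),'q',np.round(st['qpos'],2))
if len(a)>2:
    print('travel cm',((r.T@(np.array(a[:3])-p))/10).round(2), 'twist',(-( (a[3]-ty+90)%180-90)).round(2) if len(a)>3 else '')
E
python3 to.py 420 330 256 97.4
python3 -m inch '{"travel":[[-28.3,-19.6,0],[-28.3,-19.6,0],[-28.3,-19.6,0],[-28.3,-19.6,0],[-28.3,-19.6,0],[-28.3,-19.6,0],[-28.3,-19.6,0],[-28.3,-19.6,0],[-28.3,-19.6,0],[-28.3,-19.6,0]],"twist":[-3,-6,-9,-12,-15,-18,-21,-24,-27,-27.3],"fingers":[5,5,5,5,5,5,5,5,5,5]}'
python3 to.py 500 0 230 97.4; python3 to.py 469.3 -270 180 97.4
```

```text
pos [220.8 611.2 256. ] tooly 70.13 tilt z [-2.e-04 -5.e-04 -1.e+00] F [-0.2  0.   0.4] w 85.4 t 0.3 q [-1.29  0.63  0.04  1.52 -0.03  1.   -0.02]
travel cm [-2.829e+01 -1.967e+01  1.000e-02] twist -27.27
clock: 1.13
eef_pos: [423.6, 326.2, 256.4]
tool_rot: [-3.139, 0.001, -3.018]
force: [1.1, 0.7, 0.1]
width: 50.1
pos [423.6 326.2 256.4] tooly 97.06 tilt z [ 0.0014 -0.0021 -1.    ] F [1.1 0.7 0.1] w 50.1 t 1.13 q [-0.65  0.46 -0.08  1.84  0.05  0.84  0.93]
travel cm [ -3.57 -33.3    2.72] twist -0.34
pos [423.6 326.2 256.4] tooly 97.06 tilt z [ 0.0014 -0.0021 -1.    ] F [1.1 0.7 0.1] w 50.1 t 1.13 q [-0.65  0.46 -0.08  1.84  0.05  0.84  0.93]
travel cm [  2.8  -59.71   7.77] twist -0.34
```

```bash
python3 -m inch '{"travel":[[-3.6,-33,2.6],[-3.6,-33,2.6],[-3.6,-33,2.6],[-3.6,-33,2.6],[-3.6,-33,2.6],[-3.6,-33,2.6],[-3.6,-33,2.6],[-3.6,-33,2.6],[-3.6,-33,2.6],[-3.6,-33,2.6]],"twist":[0,0,0,0,0,0,0,0,0,0],"fingers":[5,5,5,5,5,5,5,5,5,5]}'
python3 to.py 469.3 -270 150 97.4
```

```text
clock: 1.97
eef_pos: [499.2, 6.5, 230.1]
tool_rot: [-3.141, -0.0, -3.017]
force: [-0.2, 1.9, 0.1]
width: 49.7
pos [499.2   6.5 230.1] tooly 97.13 tilt z [-0.e+00 -1.e-04 -1.e+00] F [-0.2  1.9  0.1] w 49.7 t 1.97 q [-0.03  0.45 -0.06  1.96  0.04  0.73  1.58]
travel cm [  6.4  -27.07   8.01] twist -0.27
```

```bash
python3 -m inch '{"travel":[[6.2,-26.4,7.4],[6.2,-26.4,7.4],[6.2,-26.4,7.4],[6.2,-26.4,7.4],[6.2,-26.4,7.4],[6.2,-26.4,7.4],[6.2,-26.4,7.4],[6.2,-26.4,7.4],[6.2,-26.4,7.4],[6.2,-26.4,7.4]],"twist":[0,0,0,0,0,0,0,0,0,0],"fingers":[5,5,5,5,5,5,5,5,5,5]}'
python3 to.py 469.3 -270 150 97.4
python3 - <<'E'
from h import *
t=vision.get_image('top');s=vision.get_image('scene')
crop(t,340,170,480,290,5,'t1.png');crop(s,300,120,460,240,5,'s1.png')
E
```

```text
clock: 2.8
eef_pos: [472.7, -258.7, 156.3]
tool_rot: [3.14, 0.001, -3.009]
force: [0.4, 0.4, -0.3]
width: 50.2
pos [ 472.7 -258.7  156.3] tooly 97.6 tilt z [ 6.0e-04  1.9e-03 -1.0e+00] F [ 0.4  0.4 -0.3] w 50.2 t 2.8 q [ 0.5   0.61 -0.07  1.92  0.07  0.61  2.09]
travel cm [ 0.49 -1.07  0.63] twist 0.2
```

View pics/t1.png

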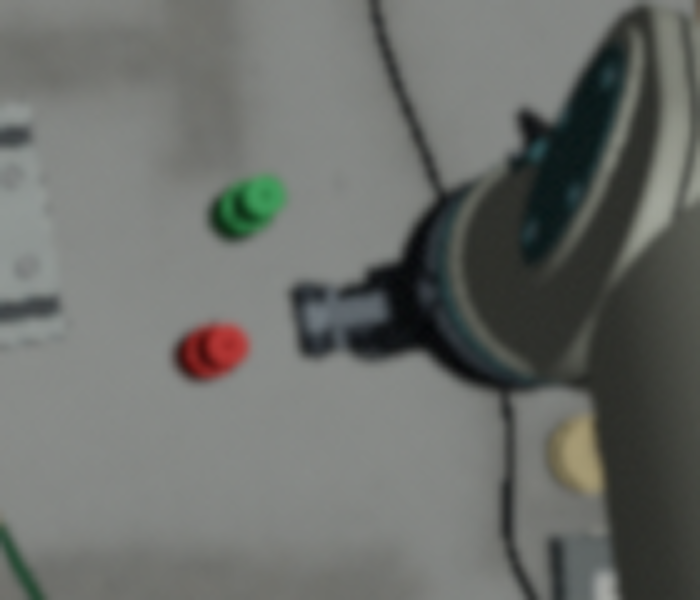

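View pics/s1.png

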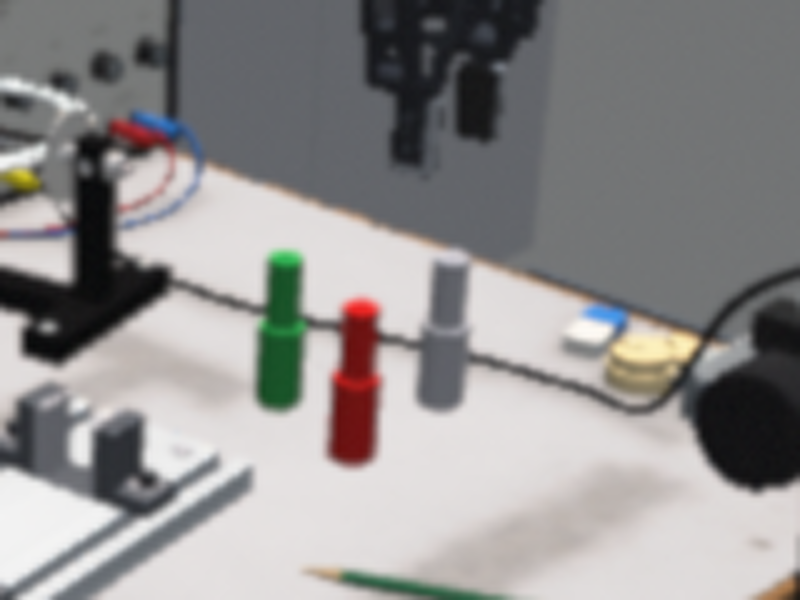

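```bash
python3 to.py 469.5 -270.3 112 97.4
python3 -m inch '{"travel":[[0.2,-0.5,2],[0.2,-0.5,3.8],[0.2,-0.5,3.8],[0.2,-0.5,3.8],[0.2,-0.5,3.8],[0.2,-0.5,3.8],[0.2,-0.5,3.8],[0.2,-0.5,3.8],[0.2,-0.5,3.8],[0.2,-0.5,3.8]],"twist":[0.2,0.2,0.2,0.2,0.2,0.2,0.2,0.2,0.2,0.2],"fingers":[5,5,5,5,5,5,5,5,5,5]}'
python3 to.py 469.5 -270.3 75 97.4
python3 - <<'E'
from h import *
t=vision.get_image('top');s=vision.get_image('scene')
crop(t,340,170,480,290,5,'t2.png');crop(s,340,120,440,220,6,'s2.png')
E
python3 to.py 469.5 -270.3 75 97.4
```

```text
pos [ 472.8 -258.6  156.6] tooly 97.67 tilt z [ 9.0e-04  1.3e-03 -1.0e+00] F [-0.4 -0.2  0. ] w 50.1 t 2.9 q [ 0.5   0.61 -0.07  1.92  0.07  0.61  2.09]
travel cm [ 0.48 -1.12  4.46] twist 0.27
clock: 3.73
eef_pos: [470.2, -266.9, 118.6]
tool_rot: [-3.141, 0.0, -3.016]
force: [0.6, 0.5, -0.0]
width: 49.9
pos [ 470.2 -266.9  118.6] tooly 97.22 tilt z [ 4.e-04 -2.e-04 -1.e+00] F [ 0.6  0.5 -0. ] w 49.9 t 3.73 q [ 0.51  0.67 -0.06  1.94  0.08  0.53  2.09]
travel cm [ 0.12 -0.33  4.36] twist -0.18
pos [ 470.1 -266.9  118.4] tooly 97.22 tilt z [ 1.e-04 -1.e-04 -1.e+00] F [0.9 0.9 0.1] w 50.0 t 3.83 q [ 0.51  0.67 -0.06  1.94  0.08  0.53  2.09]
travel cm [ 0.1  -0.33  4.34] twist -0.18
```

View pics/s2.png

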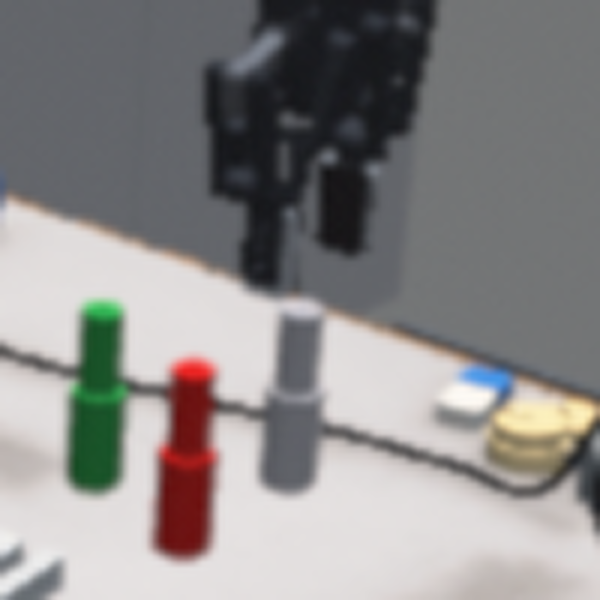

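View pics/t2.png

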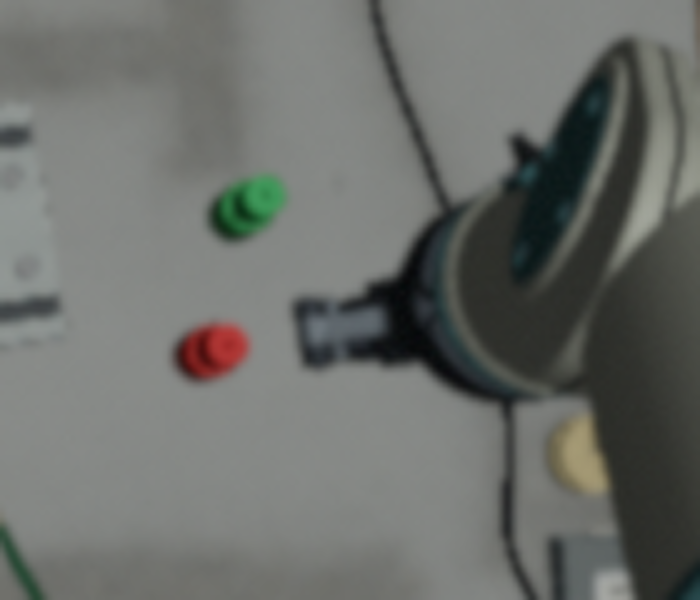

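```bash
python3 -m inch '{"travel":[[0.1,-0.35,0.5],[0.1,-0.35,1],[0.1,-0.35,1.5],[0.1,-0.35,2.1],[0.1,-0.35,2.7],[0.1,-0.35,3.3],[0.1,-0.35,3.8],[0.1,-0.35,4.3],[0.1,-0.35,4.3],[0.1,-0.35,4.3]],"twist":[-0.2,-0.2,-0.2,-0.2,-0.2,-0.2,-0.2,-0.2,-0.2,-0.2],"fingers":[5,5,5,5,5,5,5,5,5,5]}'
python3 - <<'E'
from h import *
s=vision.get_image('scene')
crop(s,340,120,440,220,6,'s3.png')
E
python3 to.py 469.5 -270.3 75 97.4
```

```text
clock: 4.67
eef_pos: [469.4, -270.2, 74.9]
tool_rot: [3.141, -0.001, -3.012]
force: [-0.1, -1.4, -0.8]
width: 50.1
pos [ 469.6 -270.4   75.2] tooly 97.43 tilt z [-1.e-04  1.e-04 -1.e+00] F [-0.  -0.2 -0. ] w 49.9 t 4.72 q [ 0.51  0.75 -0.05  1.96  0.09  0.44  2.09]
travel cm [0.01 0.01 0.02] twist 0.03
```

View pics/s3.png

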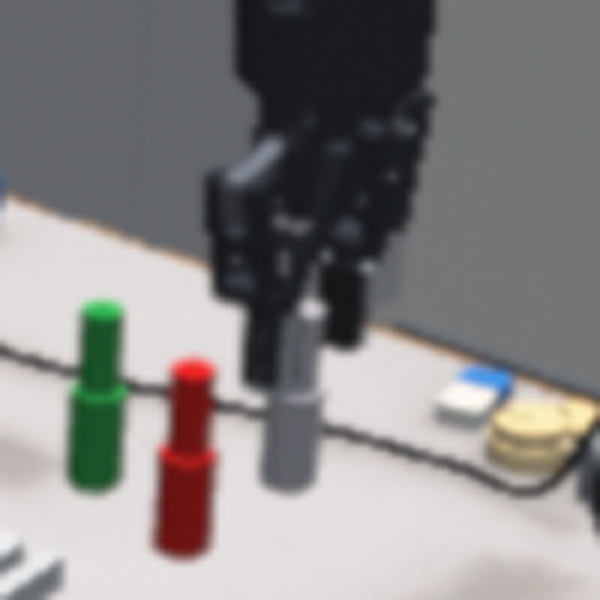

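The fingers straddle the thin end: tips at about (262,385) and (345,348), with the step at (295,395). I'll close.

```bash
python3 -m inch '{"travel":[[0,0,0],[0,0,0],[0,0,0],[0,0,0],[0,0,0],[0,0,0],[0,0,0],[0,0,0],[0,0,0],[0,0,0]],"twist":[0,0,0,0,0,0,0,0,0,0],"fingers":[4,3.2,2.6,2.2,1.8,1.5,1.2,1,1,1]}'
python3 to.py 469.5 -270.3 95 97.4
python3 -m inch '{"travel":[[0,0,-0.2],[0,0,-0.5],[0,0,-1],[0,0,-1.7],[0,0,-2.4],[0,0,-3],[0,0,-3.5],[0,0,-3.8],[0,0,-4],[0,0,-4]],"twist":[0,0,0,0,0,0,0,0,0,0],"fingers":[1,1,1,1,1,1,1,1,1,1]}'
python3 - <<'E'
from h import *
t=vision.get_image('top');s=vision.get_image('scene')
crop(s,340,120,440,220,6,'s4.png');crop(t,340,170,480,290,5,'t4.png')
E
python3 to.py 469.5 -270.3 115 97.4
```

```text
clock: 5.55
eef_pos: [469.7, -270.5, 75.6]
tool_rot: [-3.141, 0.0, -3.012]
force: [-0.4, -0.5, 5.2]
width: 16.1
pos [ 469.7 -270.5   75.6] tooly 97.42 tilt z [ 4.e-04 -3.e-04 -1.e+00] F [-0.4 -0.5  5.2] w 16.1 t 5.55 q [ 0.51  0.75 -0.05  1.96  0.09  0.44  2.09]
travel cm [ 0.02  0.02 -1.94] twist 0.02
clock: 6.38
eef_pos: [469.7, -270.5, 115.8]
tool_rot: [-3.141, 0.001, -3.012]
force: [-0.1, 0.5, -1.3]
width: 16.3
pos [ 469.5 -270.3  115.2] tooly 97.43 tilt z [-2.e-04  1.e-04 -1.e+00] F [-0.7  0.7 -2.5] w 16.0 t 6.48 q [ 0.51  0.68 -0.06  1.94  0.08  0.52  2.09]
travel cm [-0.    0.    0.02] twist 0.03
```

View pics/s4.png

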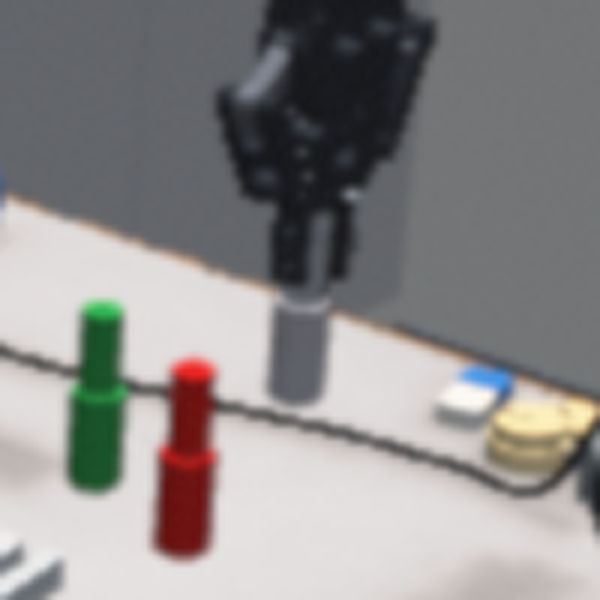

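View pics/t4.png

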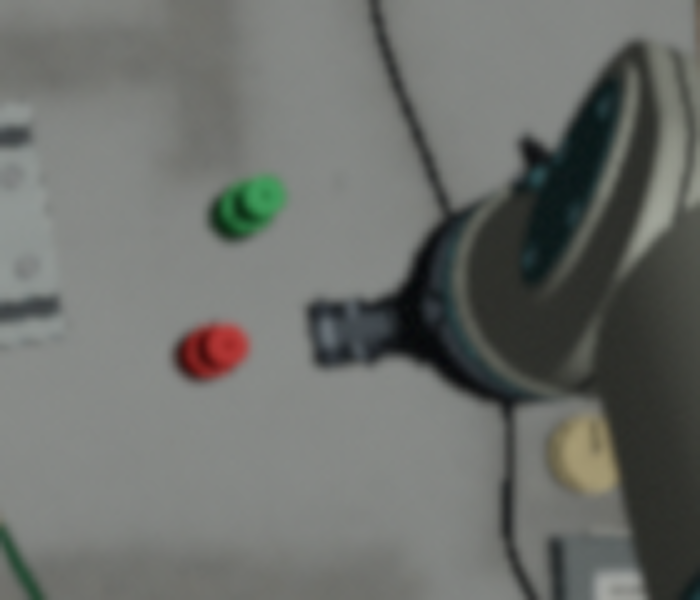

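Run:
```python
from h import *
t=vision.get_image('top');s=vision.get_image('scene')
crop(t,305,190,335,250,10,'tgo.png');crop(t,255,200,285,250,10,'tng.png');crop(s,290,190,345,225,14,'sgo.png')
import cv2
a=cv2.imread('pics/tgo.png');b=cv2.imread('pics/tng.png');b=cv2.copyMakeBorder(b,0,100,0,0,0);cv2.imwrite('pics/tb.png',np.hstack([a,b]))
```

```text
(no output)
```

View pics/tb.png

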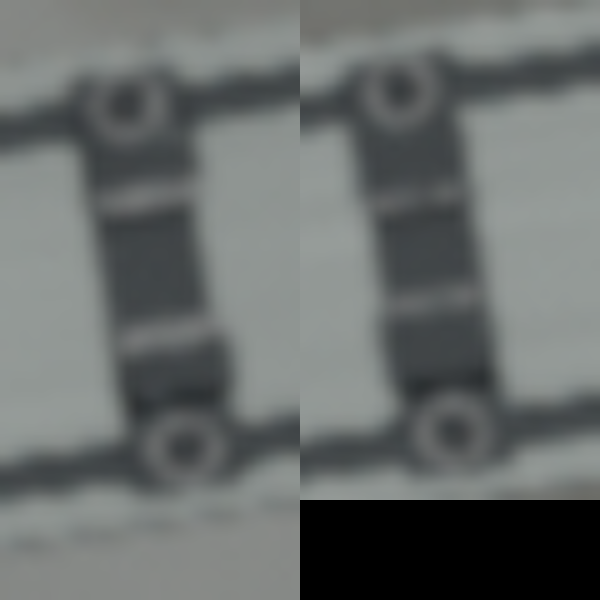

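View pics/sgo.png

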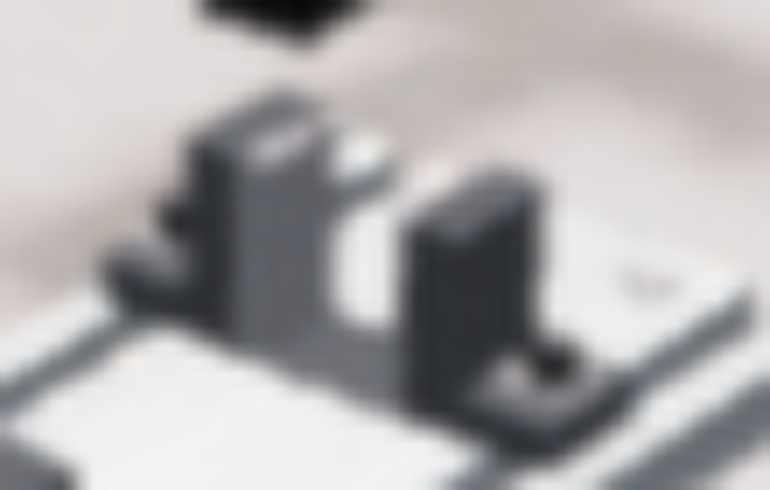

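Run:
```python
from h import *
t=vision.get_image('top');s=vision.get_image('scene')
P=lambda x,y,z,x0,y0:ray(t,(x/10+x0-.45,y/10+y0-.45),z)
go=P(158,266,54,305,190);ng=P(127,249,54,255,200)
print('gaps',go.round(1),ng.round(1),np.degrees(np.arctan2(*(ng-go)[[1,0]])), np.linalg.norm(ng-go))
for z in(28,32): print('screws',P(155,277,z,305,190).round(1),P(128,263,z,255,200).round(1))
# scene: inner jaw top edges of go on crop 14x off (290,190)
S=lambda x,y,z:ray(s,(x/14+290-.46,y/14+190-.46),z)
print('scene go near-exit edge far jaw',S(240,145,54).round(1),'near jaw',S(408,232,54).round(1))
print('entry edges', S(335,112,54).round(1))
for a in(97.17,97.4):
  for o in((508.2,-5.7),(506.6,-5.8)):
    c,sn=np.cos(np.radians(a)),np.sin(np.radians(a))
    for x in (-60,): print(a,o,'go centre',o[0]+c*x,o[1]+sn*x)
```

```text
gaps [515.6 -64.5  54. ] [500.7  48.9  54. ] 97.5109059560336 114.36371448667683
screws [515.9 -65.1  28. ] [500.   49.9  28. ]
screws [515.5 -64.9  32. ] [499.6  49.8  32. ]
scene go near-exit edge far jaw [533.3 -55.6  54. ] near jaw [493.4 -54.   54. ]
entry edges [531.2 -75.   54. ]
97.17 (508.2, -5.7) go centre 515.6888247818862 -65.23081137853076
97.17 (506.6, -5.8) go centre 514.0888247818863 -65.33081137853075
97.4 (508.2, -5.7) go centre 515.9277357946538 -65.20026974298543
97.4 (506.6, -5.8) go centre 514.3277357946538 -65.30026974298542
```

```bash
python3 -m inch '{"travel":[[0,0,-2],[0,0,-4.5],[0,0,-7],[0,1,-8],[-0.8,2.5,-8],[-2,4.5,-8],[-3.2,6.8,-8],[-4.4,9.2,-8],[-5.6,11.6,-8],[-6.6,13.6,-8]],"twist":[0,0,0,0,0,0,0,0,0,0],"fingers":[1,1,1,1,1,1,1,1,1,1]}'
python3 to.py 521.5 -109.8 125 97.4
```

```text
clock: 7.52
eef_pos: [517.3, -123.8, 194.6]
tool_rot: [3.14, -0.001, -3.01]
force: [0.3, 0.7, -1.5]
width: 16.0
pos [ 517.3 -123.8  194.6] tooly 97.52 tilt z [-0.0011  0.0014 -1.    ] F [ 0.3  0.7 -1.5] w 16.0 t 7.52 q [ 0.23  0.54 -0.07  1.91  0.05  0.69  1.83]
travel cm [-0.61  1.33  6.96] twist 0.12
```

```bash
python3 -m inch '{"travel":[[-0.3,0.5,1],[-0.6,1,2],[-0.6,1.3,3],[-0.6,1.3,4],[-0.6,1.3,5],[-0.6,1.3,6],[-0.6,1.3,7],[-0.6,1.3,8],[-0.6,1.3,8.6],[-0.6,1.3,8.6]],"twist":[0,0,0,0,0,0,0,0,0,0],"fingers":[1,1,1,1,1,1,1,1,1,1]}'
python3 - <<'E'
from h import *
t=vision.get_image('top');s=vision.get_image('scene')
crop(s,230,140,390,260,5,'s5.png');crop(t,220,160,380,280,5,'t5.png')
E
python3 to.py 521.5 -109.8 95 97.4
```

```text
clock: 8.35
eef_pos: [520.7, -113.4, 107.7]
tool_rot: [3.141, -0.003, -3.012]
force: [-0.8, 0.3, -2.1]
width: 16.2
pos [ 521.7 -113.4  109.1] tooly 97.42 tilt z [-3.e-04  0.e+00 -1.e+00] F [-0.7  0.2 -1.8] w 16.3 t 8.45 q [ 0.2   0.68 -0.05  1.97  0.07  0.5   1.8 ]
travel cm [-0.03  0.36  1.41] twist 0.02
```

View pics/s5.png

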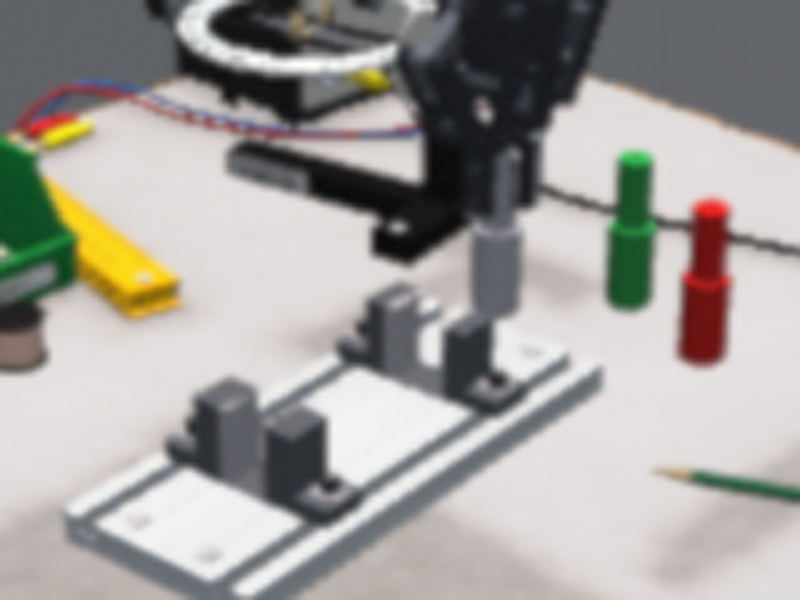

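View pics/t5.png

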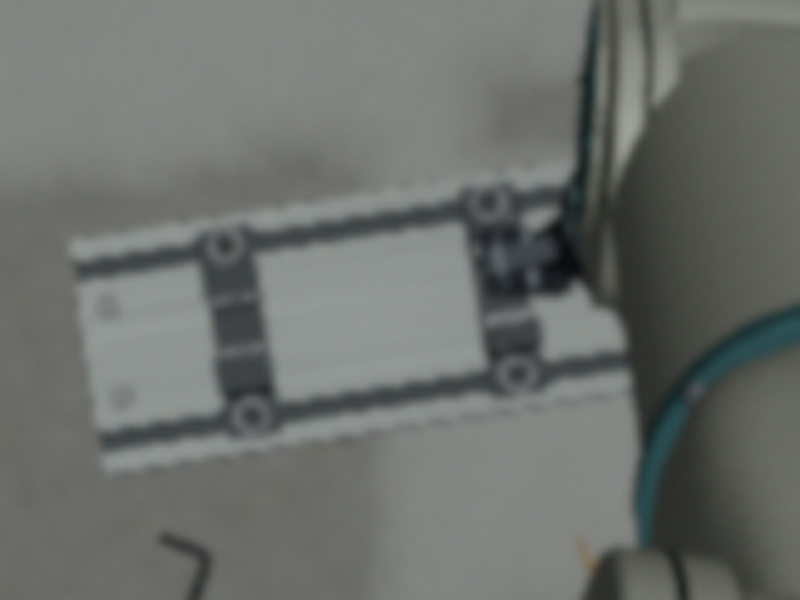

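Run:
```python
from h import *
s=vision.get_image('scene');t=vision.get_image('top')
crop(s,300,170,360,215,13,'s6.png')
a=np.radians(97.4);u=np.array([np.cos(a),np.sin(a)]);v=np.array([-np.sin(a),np.cos(a)])
O=np.array([508,-5.7])
loc=lambda p:np.array([(p[:2]-O)@u,(p[:2]-O)@v]).round(1)
S=lambda x,y,z:ray(s,(x/14+290-.46,y/14+190-.46),z)
print('exit ctr',S(322.5,184.5,54).round(1),loc(S(322.5,184.5,54)),'expected -48,0')
Q=lambda x,y,z:ray(s,(x/5+230-.4,y/5+140-.4),z)
print('sp step',loc(Q(497,233,77.5)),'foot',loc(Q(495,308,33.5)))
p=np.array(ctrl.read_state()['eef_pos']);print('tcp',loc(p),p)
```

```text
exit ctr [514.3 -55.6  54. ] [-50.2   0.2] expected -48,0
sp step [-102.4    6.5] foot [-111.     0.3]
tcp [-1.086e+02 -1.000e-01] [ 522.13476317 -113.41089039  109.73710934]
```

View pics/s6.png

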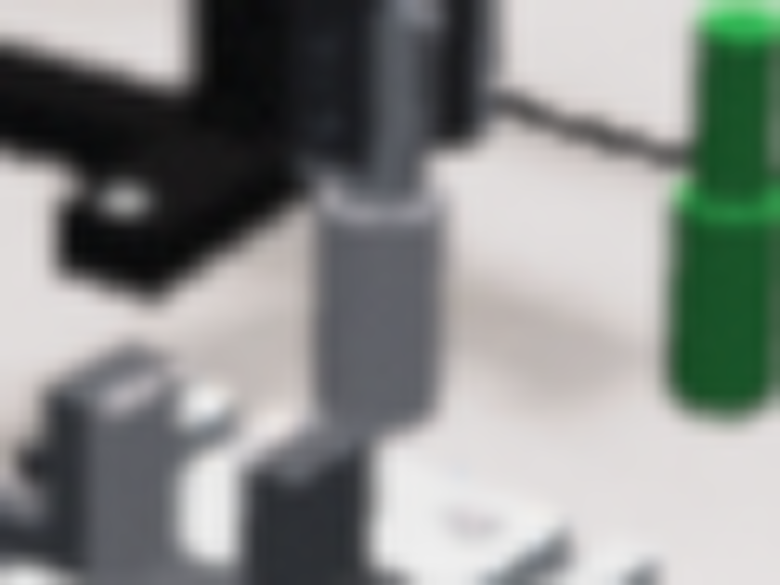

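```bash
cat > loc.py <<'E'
from h import *
a=np.radians(97.4);u=np.array([np.cos(a),np.sin(a)]);v=np.array([-np.sin(a),np.cos(a)])
O=np.array([508,-5.7])
loc=lambda p:np.array([(np.array(p)[:2]-O)@u,(np.array(p)[:2]-O)@v]).round(1)
def wor(x,y,z): return [*(O+x*u+y*v),z]
E
python3 - <<'E'
from loc import *
s=vision.get_image('scene'); p=np.array(ctrl.read_state()['eef_pos']);print(p,loc(p))
Q=lambda x,y,z:ray(s,(x/13+300-.46,y/13+170-.46),z)
f=p[2]-75.5
print('step',loc(Q(380,205,f+44)),'foot',loc(Q(375,414,f)))
for z in(f+44,f+22,f): q=proj(s,[p[0],p[1],z]);print('predicted crop',(q[0]-300+.46)*13,(q[1]-170+.46)*13)
E
```

```text
[ 522.20761365 -113.41925397  109.87682461] [-108.7   -0.2]
step [-104.3    4.4] foot [-108.5    1.5]
predicted crop 373.6616534443372 189.84674101547918
predicted crop 370.74447409245806 301.4446409122315
predicted crop 367.8794815690064 411.0461121522963
```

```bash
cat > g.py <<'E'
import sys; from loc import *
st=ctrl.read_state(); p=np.array(st['eef_pos']); r=R.from_euler('xyz',st['tool_rot']).as_matrix()
F=np.array(st['force']); l=loc(p)
print('gauge',l,'footz',round(p[2]-75.5,2),'F gx,gy,z',(F[:2]@u).round(1),(F[:2]@v).round(1),F[2].round(1),'tq',np.round(st['torque'],2),'tooly',np.degrees(np.arctan2(r[1,1],r[0,1])).round(2),'tilt',r[:2,2].round(4),'w',round(st['width'],1),'t',round(st['clock'],2))
if len(sys.argv)>3:
    a=[float(x) for x in sys.argv[1:]]
    print('travel cm',(r.T@(np.array(wor(a[0],a[1],a[2]+75.5))-p)/10).round(2))
E
python3 g.py -95 0 18.3
python3 -m inch '{"travel":[[0,0.1,0.2],[0,0.3,0.4],[0,0.5,0.7],[0,0.7,1],[0,0.9,1.2],[0,1.1,1.4],[0,1.3,1.5],[0,1.4,1.6],[0,1.4,1.6],[0,1.4,1.6]],"twist":[0,0,0,0,0,0,0,0,0,0],"fingers":[1,1,1,1,1,1,1,1,1,1]}'
python3 g.py -90 0 18.3
```

```text
gauge [-108.7   -0.2] footz 34.38 F gx,gy,z -0.4 0.9 -2.0 tq [ 0.03 -0.01  0.03] tooly 97.43 tilt [ 0.0013 -0.0002] w 16.1 t 8.6
travel cm [0.02 1.37 1.61]
clock: 9.43
eef_pos: [519.9, -99.4, 93.3]
tool_rot: [-3.142, 0.0, -3.012]
force: [0.7, -0.1, -2.7]
width: 16.3
gauge [-94.5   0.2] footz 17.78 F gx,gy,z -0.2 -0.7 -2.7 tq [-0.07  0.05  0.03] tooly 97.44 tilt [ 0.     -0.0001] w 16.3 t 9.43
travel cm [-0.02  0.45 -0.05]
```

```bash
python3 - <<'E'
from h import *
s=vision.get_image('scene')
crop(s,290,170,350,215,13,'s7.png')
E
python3 g.py -80 0 18.3
```

```text
gauge [-94.6   0.2] footz 17.85 F gx,gy,z -0.1 0.2 -2.2 tq [ 0.04  0.06 -0.  ] tooly 97.42 tilt [ 0.0001 -0.0001] w 16.3 t 9.48
travel cm [-0.02  1.46 -0.05]
```

View pics/s7.png

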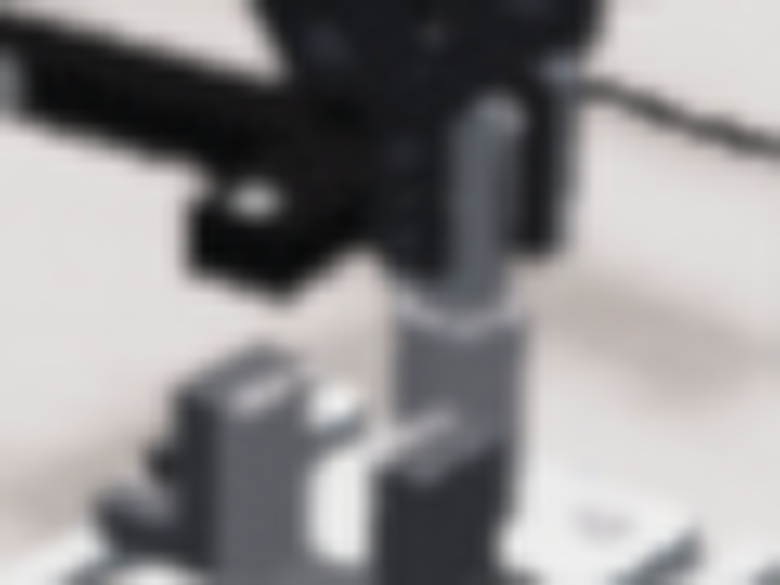

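Run:
```python
from loc import *
s=vision.get_image('scene'); p=np.array(ctrl.read_state()['eef_pos'])
print('jaw far/near pred',[proj(s,wor(-48,y,54)) for y in(-16.75,16.75)],'seen',[(x/14+290-.46,y/14+190-.46) for x,y in((240,147),(405,222))])
print('axis pred at z 55', proj(s,[p[0],p[1],55]),'seen u',461/13+290-.46)
a=np.array(proj(s,wor(-48,0,54)));print('per mm gx',np.array(proj(s,wor(-47,0,54)))-a,'gy',np.array(proj(s,wor(-48,1,54)))-a)
```

```text
jaw far/near pred [(np.float64(306.0424952368055), np.float64(200.8835875926261)), (np.float64(317.8317360293476), np.float64(205.26233503547058))] seen [(306.6828571428572, 200.04), (318.46857142857147, 205.39714285714285)]
axis pred at z 55 (np.float64(324.5505340635394), np.float64(195.40964457233434)) seen u 325.0015384615385
per mm gx [-0.27759444  0.16045581] gy [0.35208379 0.13077059]
```

```bash
python3 -m inch '{"travel":[[-0.02,0.2,0],[-0.04,0.4,0],[-0.06,0.6,0],[-0.07,0.8,0],[-0.07,1,0],[-0.07,1.2,0],[-0.07,1.4,0],[-0.07,1.5,0],[-0.07,1.6,0],[-0.07,1.6,0]],"twist":[0,0,0,0,0,0,0,0,0,0],"fingers":[1,1,1,1,1,1,1,1,1,1]}'; python3 g.py
python3 -m inch '{"travel":[[0,0.1,0],[0,0.2,0],[0,0.3,0],[0,0.4,0],[0,0.5,0],[0,0.6,0],[0,0.7,0],[0,0.8,0],[0,0.8,0],[0,0.8,0]],"twist":[0,0,0,0,0,0,0,0,0,0],"fingers":[1,1,1,1,1,1,1,1,1,1]}'; python3 g.py
```

```text
clock: 10.37
eef_pos: [518.5, -83.2, 93.3]
tool_rot: [3.141, -0.0, -3.012]
force: [-0.1, -0.3, -1.9]
width: 16.1
gauge [-78.2  -0.4] footz 17.78 F gx,gy,z -0.3 0.1 -1.9 tq [-0.04  0.02  0.  ] tooly 97.44 tilt [-0.0001  0.0002] w 16.1 t 10.37
clock: 11.2
eef_pos: [517.5, -75.5, 93.3]
tool_rot: [3.142, -0.0, -3.012]
force: [-0.5, 0.9, -2.3]
width: 16.6
gauge [-70.4  -0.4] footz 17.77 F gx,gy,z 0.9 0.4 -2.3 tq [ 0.01 -0.02  0.01] tooly 97.44 tilt [-0.  0.] w 16.6 t 11.2
```

```bash
python3 -m inch '{"travel":[[0,0.05,0],[0,0.1,0],[0,0.15,0],[0,0.2,0],[0,0.25,0],[0,0.3,0],[0,0.35,0],[0,0.4,0],[0,0.4,0],[0,0.4,0]],"twist":[0,0,0,0,0,0,0,0,0,0],"fingers":[1,1,1,1,1,1,1,1,1,1]}'; python3 g.py
```

```text
clock: 12.03
eef_pos: [517.0, -71.6, 93.3]
tool_rot: [3.142, -0.0, -3.012]
force: [-0.1, -1.1, -1.6]
width: 16.2
gauge [-66.5  -0.4] footz 17.8 F gx,gy,z -1.1 0.3 -1.6 tq [ 0.01 -0.04  0.02] tooly 97.43 tilt [-0.  0.] w 16.2 t 12.03
```

```bash
python3 -m inch '{"travel":[[0,0.05,0],[0,0.1,0],[0,0.15,0],[0,0.2,0],[0,0.25,0],[0,0.3,0],[0,0.35,0],[0,0.4,0],[0,0.45,0],[0,0.5,0]],"twist":[0,0,0,0,0,0,0,0,0,0],"fingers":[1,1,1,1,1,1,1,1,1,1]}'; python3 g.py
```

```text
clock: 12.87
eef_pos: [516.3, -66.6, 93.3]
tool_rot: [3.142, -0.0, -3.012]
force: [0.1, -0.1, -1.9]
width: 16.3
gauge [-61.4  -0.4] footz 17.78 F gx,gy,z -0.1 -0.1 -1.9 tq [0.04 0.03 0.  ] tooly 97.43 tilt [-0.0001  0.    ] w 16.3 t 12.87
```

```bash
python3 - <<'E'
from h import *
s=vision.get_image('scene')
crop(s,280,170,340,215,13,'s8.png')
E
python3 -m inch '{"travel":[[0,0.1,0],[0,0.2,0],[0,0.3,0],[0,0.4,0],[0,0.5,0],[0,0.6,0],[0,0.7,0],[0,0.8,0],[0,0.9,0],[0,1,0]],"twist":[0,0,0,0,0,0,0,0,0,0],"fingers":[1,1,1,1,1,1,1,1,1,1]}'; python3 g.py
```

```text
clock: 13.75
eef_pos: [515.0, -56.6, 93.3]
tool_rot: [3.142, -0.0, -3.012]
force: [-0.1, 0.2, -2.3]
width: 16.3
gauge [-51.4  -0.4] footz 17.78 F gx,gy,z 0.2 0.0 -2.3 tq [-0.02 -0.01 -0.01] tooly 97.43 tilt [-0.0001  0.    ] w 16.3 t 13.75
```

View pics/s8.png

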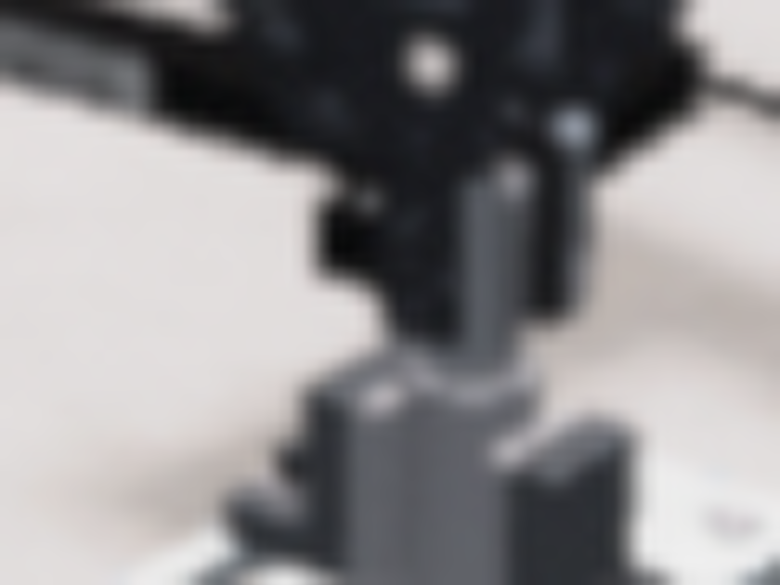

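```bash
python3 -m inch '{"travel":[[0,0.2,0],[0,0.4,0],[0,0.7,0],[0,1,0],[0,1.3,0],[0,1.6,0],[0,2,0],[0,2.4,0],[0,2.7,0],[0,3,0]],"twist":[0,0,0,0,0,0,0,0,0,0],"fingers":[1,1,1,1,1,1,1,1,1,1]}'; python3 g.py
```

```text
clock: 14.58
eef_pos: [511.1, -26.5, 93.3]
tool_rot: [3.141, -0.0, -3.012]
force: [-0.1, -0.6, -2.5]
width: 16.4
gauge [-21.   -0.4] footz 17.79 F gx,gy,z -0.5 0.1 -2.5 tq [-0.02  0.    0.02] tooly 97.45 tilt [-0.      0.0001] w 16.4 t 14.58
```

```bash
python3 -m inch '{"travel":[[0,0.3,0],[0,0.7,0],[0,1.1,0],[0,1.4,0],[0,1.7,0],[0,2,0],[0,2.2,0],[0,2.4,0],[0,2.5,0],[0,2.5,0]],"twist":[0,0,0,0,0,0,0,0,0,0],"fingers":[1,1,1,1,1,1,1,1,1,1]}'; python3 g.py;python3 - <<'E'
from h import *
s=vision.get_image('scene')
crop(s,250,170,340,240,8,'s9.png')
E
```

```text
clock: 15.42
eef_pos: [507.9, -1.9, 93.3]
tool_rot: [3.141, 0.0, -3.012]
force: [0.0, -0.0, -2.2]
width: 16.2
gauge [ 3.7 -0.4] footz 17.81 F gx,gy,z -0.0 -0.0 -2.2 tq [ 0.03  0.03 -0.01] tooly 97.44 tilt [0.     0.0001] w 16.2 t 15.42
```

View pics/s9.png

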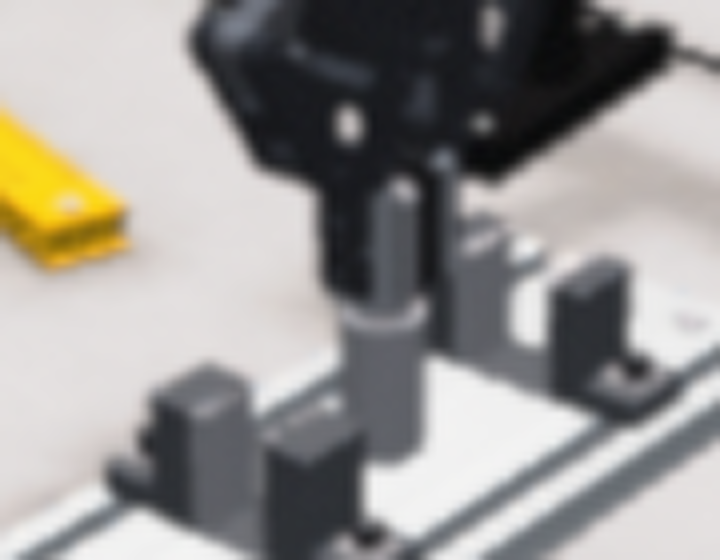

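```bash
python3 -m inch '{"travel":[[0,0.3,0],[0,0.7,0],[0,1.1,0],[0,1.4,0],[0,1.7,0],[0,2,0],[0,2.2,0],[0,2.4,0],[0,2.5,0],[0,2.6,0]],"twist":[0,0,0,0,0,0,0,0,0,0],"fingers":[1,1,1,1,1,1,1,1,1,1]}'; python3 g.py
python3 -m inch '{"travel":[[0,0.03,0],[0,0.06,0],[0,0.09,0],[0,0.12,0],[0,0.15,0],[0,0.17,0],[0,0.18,0],[0,0.2,0],[0,0.2,0],[0,0.2,0]],"twist":[0,0,0,0,0,0,0,0,0,0],"fingers":[1,1,1,1,1,1,1,1,1,1]}'; python3 g.py
```

```text
clock: 16.3
eef_pos: [504.6, 23.7, 93.3]
tool_rot: [-3.142, 0.0, -3.012]
force: [0.1, 0.5, -1.9]
width: 16.4
gauge [29.6 -0.4] footz 17.8 F gx,gy,z 0.4 -0.1 -1.9 tq [ 0.04 -0.02 -0.03] tooly 97.43 tilt [ 0.0001 -0.    ] w 16.4 t 16.3
clock: 17.13
eef_pos: [504.3, 25.6, 93.3]
tool_rot: [3.142, -0.0, -3.012]
force: [-0.8, 0.6, -1.8]
width: 16.6
gauge [31.5 -0.3] footz 17.79 F gx,gy,z 0.7 0.7 -1.8 tq [ 0.03 -0.04  0.02] tooly 97.43 tilt [-0.  0.] w 16.6 t 17.13
```

```bash
python3 -m inch '{"travel":[[0,0.03,0],[0,0.06,0],[0,0.09,0],[0,0.12,0],[0,0.14,0],[0,0.15,0],[0,0.15,0],[0,0.15,0],[0,0.15,0],[0,0.15,0]],"twist":[0,0,0,0,0,0,0,0,0,0],"fingers":[1,1,1,1,1,1,1,1,1,1]}'; python3 g.py
```

```text
clock: 17.97
eef_pos: [504.1, 27.0, 93.3]
tool_rot: [-3.142, -0.0, -3.012]
force: [-0.1, -0.1, -3.1]
width: 16.2
gauge [33.  -0.3] footz 17.8 F gx,gy,z -0.0 0.1 -3.1 tq [-0.06 -0.02 -0.03] tooly 97.43 tilt [-0. -0.] w 16.2 t 17.97
```

```bash
python3 -m inch '{"travel":[[0,0.02,0],[0,0.04,0],[0,0.06,0],[0,0.08,0],[0,0.1,0],[0,0.1,0],[0,0.1,0],[0,0.1,0],[0,0.1,0],[0,0.1,0]],"twist":[0,0,0,0,0,0,0,0,0,0],"fingers":[1,1,1,1,1,1,1,1,1,1]}'; python3 g.py
```

```text
clock: 18.8
eef_pos: [504.0, 28.0, 93.3]
tool_rot: [3.142, -0.0, -3.012]
force: [-0.3, -0.3, -2.4]
width: 16.3
gauge [34.  -0.3] footz 17.8 F gx,gy,z -0.2 0.4 -2.4 tq [0.01 0.01 0.  ] tooly 97.43 tilt [-0.  0.] w 16.3 t 18.8
```

```bash
python3 -m inch '{"travel":[[0,0.02,0],[0,0.04,0],[0,0.06,0],[0,0.08,0],[0,0.1,0],[0,0.1,0],[0,0.1,0],[0,0.1,0],[0,0.1,0],[0,0.1,0]],"twist":[0,0,0,0,0,0,0,0,0,0],"fingers":[1,1,1,1,1,1,1,1,1,1]}'; python3 g.py
```

```text
clock: 19.63
eef_pos: [503.8, 29.0, 93.3]
tool_rot: [-3.142, 0.0, -3.012]
force: [-1.1, -0.0, -1.9]
width: 16.4
gauge [35.  -0.3] footz 17.79 F gx,gy,z 0.1 1.1 -1.9 tq [-0.05  0.    0.02] tooly 97.43 tilt [ 0. -0.] w 16.4 t 19.63
```

```bash
python3 -m inch '{"travel":[[0,0.01,0],[0,0.02,0],[0,0.03,0],[0,0.04,0],[0,0.05,0],[0,0.06,0],[0,0.06,0],[0,0.06,0],[0,0.06,0],[0,0.06,0]],"twist":[0,0,0,0,0,0,0,0,0,0],"fingers":[1,1,1,1,1,1,1,1,1,1]}'; python3 g.py
```

```text
clock: 20.47
eef_pos: [503.8, 29.7, 93.3]
tool_rot: [3.142, 0.0, -3.012]
force: [-1.5, 0.1, -1.7]
width: 16.5
gauge [35.6 -0.4] footz 17.81 F gx,gy,z 0.3 1.5 -1.7 tq [-0.05 -0.01 -0.03] tooly 97.43 tilt [0.0001 0.    ] w 16.5 t 20.47
```

```bash
python3 -m inch '{"travel":[[0,0.01,0],[0,0.02,0],[0,0.03,0],[0,0.04,0],[0,0.05,0],[0,0.06,0],[0,0.06,0],[0,0.06,0],[0,0.06,0],[0,0.06,0]],"twist":[0,0,0,0,0,0,0,0,0,0],"fingers":[1,1,1,1,1,1,1,1,1,1]}'; python3 g.py
```

```text
clock: 21.3
eef_pos: [503.7, 30.3, 93.3]
tool_rot: [3.142, 0.0, -3.012]
force: [0.4, 0.6, -1.8]
width: 16.1
gauge [36.2 -0.4] footz 17.82 F gx,gy,z 0.5 -0.5 -1.8 tq [-0.   -0.03  0.01] tooly 97.43 tilt [0.0001 0.    ] w 16.1 t 21.3
```

```bash
python3 - <<'E'
from h import *
s=vision.get_image('scene');t=vision.get_image('top')
crop(s,250,190,310,235,12,'s10.png');crop(t,240,190,320,250,9,'t10.png')
E
python3 g.py
```

```text
gauge [36.2 -0.3] footz 17.79 F gx,gy,z -0.9 0.7 -2.4 tq [-0.01 -0.01 -0.05] tooly 97.43 tilt [-0. -0.] w 16.0 t 21.4
```

View pics/s10.png

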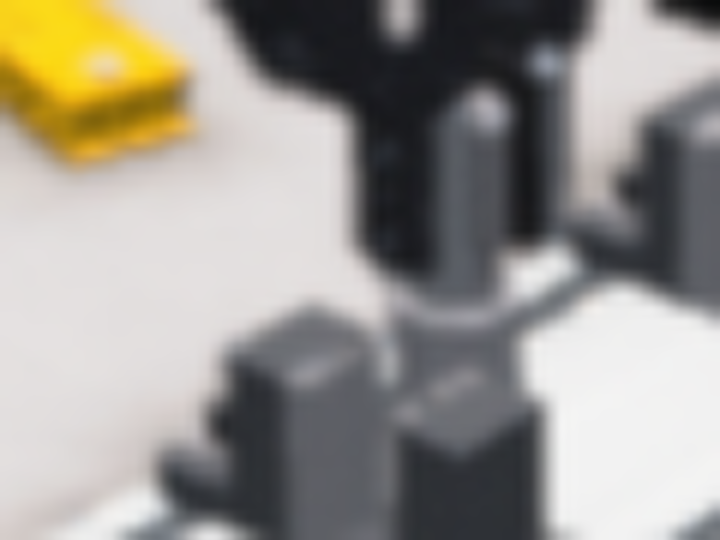

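```bash
python3 -m inch '{"travel":[[0,0.01,0],[0,0.02,0],[0,0.03,0],[0,0.04,0],[0,0.05,0],[0,0.06,0],[0,0.07,0],[0,0.07,0],[0,0.07,0],[0,0.07,0]],"twist":[0,0,0,0,0,0,0,0,0,0],"fingers":[1,1,1,1,1,1,1,1,1,1]}'; python3 g.py
```

```text
clock: 22.23
eef_pos: [503.5, 30.9, 93.3]
tool_rot: [3.142, -0.0, -3.012]
force: [-0.2, 0.4, -2.3]
width: 16.1
gauge [36.9 -0.3] footz 17.78 F gx,gy,z 0.5 0.2 -2.3 tq [ 0.01  0.02 -0.02] tooly 97.43 tilt [-0.0001 -0.    ] w 16.1 t 22.23
```

```bash
python3 -m inch '{"travel":[[0,0.01,0],[0,0.02,0],[0,0.03,0],[0,0.04,0],[0,0.05,0],[0,0.06,0],[0,0.07,0],[0,0.07,0],[0,0.07,0],[0,0.07,0]],"twist":[0,0,0,0,0,0,0,0,0,0],"fingers":[1,1,1,1,1,1,1,1,1,1]}'; python3 g.py
```

```text
clock: 23.07
eef_pos: [503.5, 31.6, 93.3]
tool_rot: [-3.142, -0.0, -3.012]
force: [-0.2, -0.1, -1.3]
width: 16.4
gauge [37.6 -0.3] footz 17.77 F gx,gy,z -0.0 0.2 -1.3 tq [-0.05  0.05  0.01] tooly 97.43 tilt [-0. -0.] w 16.4 t 23.07
```

```bash
python3 -m inch '{"travel":[[0,0.01,0],[0,0.02,0],[0,0.03,0],[0,0.04,0],[0,0.05,0],[0,0.06,0],[0,0.07,0],[0,0.07,0],[0,0.07,0],[0,0.07,0]],"twist":[0,0,0,0,0,0,0,0,0,0],"fingers":[1,1,1,1,1,1,1,1,1,1]}'; python3 g.py
```

```text
clock: 23.9
eef_pos: [503.4, 32.3, 93.3]
tool_rot: [3.142, -0.0, -3.012]
force: [0.7, 0.1, -2.5]
width: 16.6
gauge [38.3 -0.3] footz 17.78 F gx,gy,z 0.1 -0.7 -2.5 tq [-0.08  0.   -0.03] tooly 97.43 tilt [-0.0001  0.    ] w 16.6 t 23.9
```

```bash
python3 -m inch '{"travel":[[0,0.01,0],[0,0.02,0],[0,0.03,0],[0,0.04,0],[0,0.05,0],[0,0.06,0],[0,0.07,0],[0,0.07,0],[0,0.07,0],[0,0.07,0]],"twist":[0,0,0,0,0,0,0,0,0,0],"fingers":[1,1,1,1,1,1,1,1,1,1]}'; python3 g.py
```

```text
clock: 24.73
eef_pos: [503.2, 32.8, 93.3]
tool_rot: [-3.141, -0.0, -3.012]
force: [0.3, -1.3, -1.1]
width: 16.0
gauge [38.8 -0.2] footz 17.77 F gx,gy,z -1.4 -0.1 -1.1 tq [-0.3   0.11 -0.03] tooly 97.42 tilt [-0.0003 -0.0002] w 16.0 t 24.73
```

```bash
python3 -m inch '{"travel":[[0,0.01,0],[0,0.02,0],[0,0.03,0],[0,0.03,0],[0,0.03,0],[0,0.03,0],[0,0.03,0],[0,0.03,0],[0,0.03,0],[0,0.03,0]],"twist":[0,0,0,0,0,0,0,0,0,0],"fingers":[1,1,1,1,1,1,1,1,1,1]}'; python3 g.py
```

```text
clock: 25.57
eef_pos: [503.1, 33.1, 93.3]
tool_rot: [-3.141, -0.0, -3.012]
force: [-1.8, -2.8, -2.6]
width: 16.2
gauge [39.1 -0.1] footz 17.75 F gx,gy,z -2.5 2.2 -2.6 tq [-0.82  0.25  0.01] tooly 97.41 tilt [-0.0004 -0.0003] w 16.2 t 25.57
```

```bash
python3 -m inch '{"travel":[[0.01,0.01,0],[0.02,0.02,0],[0.03,0.03,0],[0.03,0.04,0],[0.03,0.04,0],[0.03,0.04,0],[0.03,0.04,0],[0.03,0.04,0],[0.03,0.04,0],[0.03,0.04,0]],"twist":[0,0,0,0,0,0,0,0,0,0],"fingers":[1,1,1,1,1,1,1,1,1,1]}'; python3 g.py
```

```text
clock: 26.4
eef_pos: [502.8, 33.6, 93.3]
tool_rot: [-3.142, -0.0, -3.012]
force: [-1.5, -3.3, -1.6]
width: 16.1
gauge [39.6  0.1] footz 17.78 F gx,gy,z -3.0 1.9 -1.6 tq [-0.98  0.36 -0.02] tooly 97.42 tilt [-0.0002 -0.0001] w 16.1 t 26.4
```

```bash
python3 -m inch '{"travel":[[0.01,0.01,0],[0.02,0.02,0],[0.03,0.03,0],[0.04,0.04,0],[0.05,0.05,0],[0.05,0.05,0],[0.05,0.05,0],[0.05,0.05,0],[0.05,0.05,0],[0.05,0.05,0]],"twist":[0,0,0,0,0,0,0,0,0,0],"fingers":[1,1,1,1,1,1,1,1,1,1]}'; python3 g.py
```

```text
clock: 27.23
eef_pos: [502.7, 33.7, 93.3]
tool_rot: [-3.141, 0.0, -3.012]
force: [0.4, -6.3, -2.3]
width: 16.4
gauge [39.7  0.2] footz 17.79 F gx,gy,z -6.3 0.4 -2.3 tq [-1.3   0.12 -0.02] tooly 97.41 tilt [ 0.0006 -0.0004] w 16.4 t 27.23
```

```bash
python3 -m inch '{"travel":[[0,0.01,0],[0,0.02,0],[0,0.02,0],[0,0.02,0],[0,0.02,0],[0,0.02,0],[0,0.02,0],[0,0.02,0],[0,0.02,0],[0,0.02,0]],"twist":[0,0,0,0,0,0,0,0,0,0],"fingers":[1,1,1,1,1,1,1,1,1,1]}'; python3 g.py
python3 - <<'E'
from h import *
s=vision.get_image('scene')
crop(s,240,190,300,235,12,'s11.png')
E
python3 g.py
```

```text
clock: 28.07
eef_pos: [502.7, 33.7, 93.3]
tool_rot: [-3.141, 0.0, -3.012]
force: [-0.6, -5.8, -3.0]
width: 16.4
gauge [39.8  0.2] footz 17.78 F gx,gy,z -5.7 1.3 -3.0 tq [-1.43  0.1  -0.08] tooly 97.4 tilt [ 0.0006 -0.0006] w 16.4 t 28.07
gauge [39.8  0.2] footz 17.8 F gx,gy,z -5.5 1.5 -3.3 tq [-1.42  0.08 -0.05] tooly 97.4 tilt [ 0.0006 -0.0006] w 16.3 t 28.12
```

View pics/s11.png

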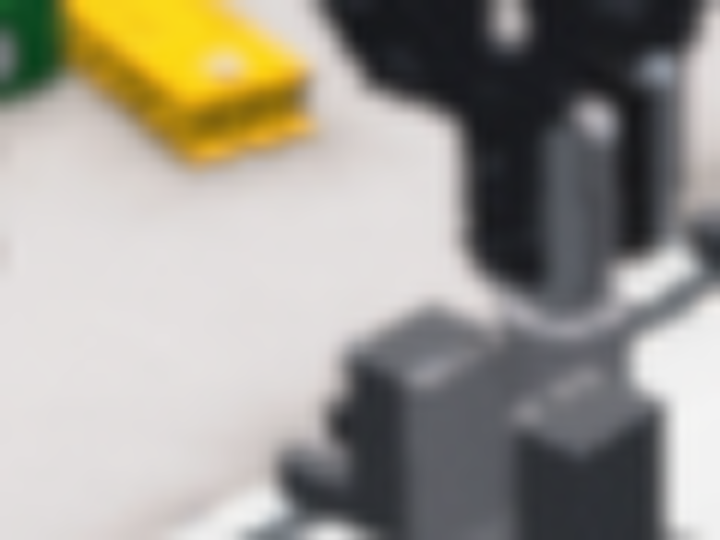

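```bash
python3 -m inch '{"travel":[[0,0.01,0],[0,0.02,0],[0,0.03,0],[0,0.03,0],[0,0.03,0],[0,0.03,0],[0,0.03,0],[0,0.03,0],[0,0.03,0],[0,0.03,0]],"twist":[0,0,0,0,0,0,0,0,0,0],"fingers":[1,1,1,1,1,1,1,1,1,1]}'; python3 g.py
```

```text
clock: 28.95
eef_pos: [502.7, 33.7, 93.3]
tool_rot: [-3.141, 0.001, -3.013]
force: [-1.6, -5.7, -2.9]
width: 16.1
gauge [39.8  0.2] footz 17.8 F gx,gy,z -5.4 2.3 -2.9 tq [-1.58  0.13 -0.02] tooly 97.39 tilt [ 0.0006 -0.0009] w 16.1 t 28.95
```

```bash
python3 -m inch '{"travel":[[0,0.01,0],[0.01,0.02,0],[0.01,0.03,0],[0.01,0.04,0],[0.01,0.04,0],[0.01,0.04,0],[0.01,0.04,0],[0.01,0.04,0],[0.01,0.04,0],[0.01,0.04,0]],"twist":[0,0,0,0,0,0,0,0,0,0],"fingers":[1,1,1,1,1,1,1,1,1,1]}'; python3 g.py
```

```text
clock: 29.78
eef_pos: [502.7, 33.8, 93.3]
tool_rot: [-3.14, 0.001, -3.013]
force: [-0.5, -6.9, -3.3]
width: 16.4
gauge [39.9  0.2] footz 17.81 F gx,gy,z -6.7 1.4 -3.3 tq [-1.74  0.03  0.01] tooly 97.37 tilt [ 0.0009 -0.0012] w 16.4 t 29.78
```

```bash
python3 -m inch '{"travel":[[0,-0.2,0],[0,-0.4,0],[0,-0.7,0],[0,-1,-0.2],[0,-1,-1],[0,-1,-2],[0,-1,-3],[0,-1,-4],[0,-1,-5],[0,-1,-6]],"twist":[0,0,0,0,0,0,0,0,0,0],"fingers":[1,1,1,1,1,1,1,1,1,1]}'; python3 g.py
python3 - <<'E'
from h import *
s=vision.get_image('scene');t=vision.get_image('top')
crop(s,160,260,215,320,10,'s12.png');crop(t,120,220,180,280,10,'t12.png')
a=cv2.imread('pics/s12.png');b=cv2.imread('pics/t12.png');cv2.imwrite('pics/r12.png',np.hstack([a[:,:],b])[:,:1150])
print(a.shape,b.shape)
E
```

```text
clock: 30.62
eef_pos: [503.6, 25.2, 154.8]
tool_rot: [3.142, 0.001, -3.012]
force: [0.6, 0.0, -1.8]
width: 16.5
gauge [31.2  0.4] footz 79.27 F gx,gy,z -0.1 -0.6 -1.8 tq [-0.01  0.02 -0.01] tooly 97.44 tilt [0.0009 0.0002] w 16.5 t 30.62
(600, 550, 3) (600, 600, 3)
```

View pics/s12.png

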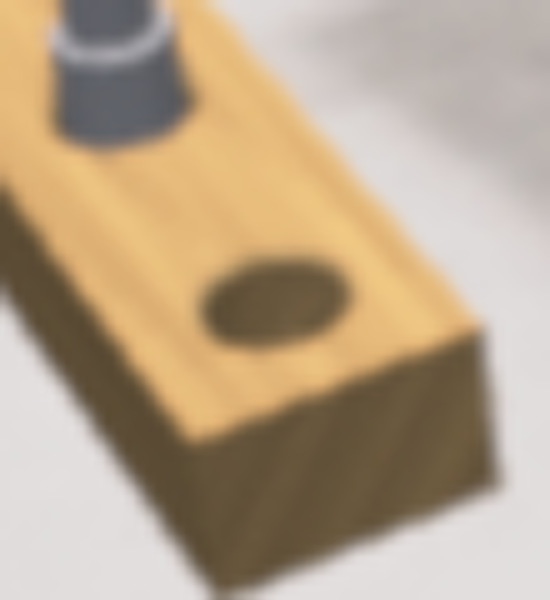

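View pics/t12.png

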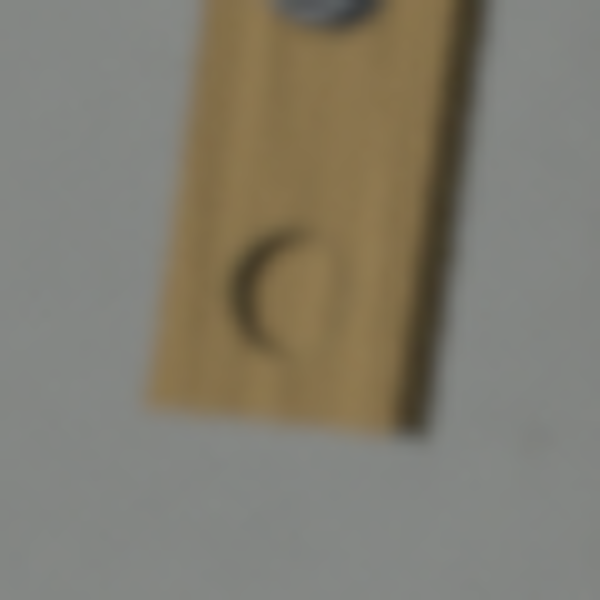

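```bash
python3 - <<'E'
from h import *
s=vision.get_image('scene');t=vision.get_image('top')
Sx=lambda x,y:ray(s,(x/10+160-.45,y/10+260-.45),36).round(1);Tx=lambda x,y:ray(t,(x/10+120-.45,y/10+220-.45),36).round(1)
print('scene sock',Sx(277,302),'top',Tx(292,293))
bl,br=Tx(147,405),Tx(397,435);d=(br-bl);print(np.linalg.norm(d),np.degrees(np.arctan2(d[1],d[0]))+90); m=(bl+br)/2;print('from edge',m+28*np.array([-d[1],d[0],0])/np.linalg.norm(d))
bl,br=Sx(192,443),Sx(482,325);d=(br-bl);print(np.linalg.norm(d),np.degrees(np.arctan2(d[1],d[0]))+90); m=(bl+br)/2;print('s from edge',m+28*np.array([-d[1],d[0],0])/np.linalg.norm(d))
E
python3 to.py 456 308 152 97.4
```

```text
scene sock [454.3 307.7  36. ] top [455.6 307.6  36. ]
55.04125725308244 -8.041773884284467
from edge [455.9746574  307.83293831  36.        ]
53.78215317370621 -6.834311475088981
s from edge [455.60104387 308.16803969  36.        ]
pos [503.6  25.1 153.7] tooly 97.43 tilt z [ 8.e-04  1.e-04 -1.e+00] F [-0.4 -0.3 -1.8] w 16.2 t 30.82 q [-0.1   0.58 -0.01  2.02  0.01  0.55  1.58]
travel cm [ 1.06 28.66  0.17] twist 0.03
```

```bash
python3 -m inch '{"travel":[[0,0.8,0],[0,2.4,0],[0.1,5,0],[0.3,8,0],[0.5,11.2,0],[0.7,14.4,0],[0.8,17.6,0],[0.9,20.8,0],[1,23.6,0],[1.1,25.8,0]],"twist":[0,0,0,0,0,0,0,0,0,0],"fingers":[1,1,1,1,1,1,1,1,1,1]}'; python3 to.py 455.6 307.8 130 97.4
```

```text
clock: 31.65
eef_pos: [457.4, 283.1, 152.5]
tool_rot: [3.141, -0.001, -3.009]
force: [0.3, -0.5, -1.1]
width: 16.5
pos [457.4 283.1 152.5] tooly 97.61 tilt z [-1.6e-03  7.0e-04 -1.0e+00] F [ 0.3 -0.5 -1.1] w 16.5 t 31.65 q [-0.63  0.61  0.04  1.93 -0.04  0.6   1.14]
travel cm [-0.16  2.47  2.25] twist 0.21
```

```bash
python3 -m inch '{"travel":[[-0.1,0.8,0],[-0.1,1.6,0.2],[-0.1,2,0.6],[-0.1,2.2,1.2],[-0.1,2.2,1.8],[-0.1,2.2,2.2],[-0.1,2.2,2.5],[-0.1,2.2,2.5],[-0.1,2.2,2.5],[-0.1,2.2,2.5]],"twist":[0,0,0,0,0,0,0,0,0,0],"fingers":[1,1,1,1,1,1,1,1,1,1]}'; python3 to.py 455.6 307.8 115 97.4
python3 - <<'E'
from h import *
s=vision.get_image('scene');t=vision.get_image('top')
crop(s,150,220,220,310,8,'s13.png')
p=ctrl.read_state()['eef_pos']
for z in(p[2]-75.5,p[2]-31.5):
    q=proj(s,[p[0],p[1],z]);print(p,'pred',(q[0]-150+.45)*8,(q[1]-220+.45)*8)
E
```

```text
clock: 32.48
eef_pos: [457.6, 301.1, 128.5]
tool_rot: [3.142, 0.0, -3.013]
force: [0.1, 0.3, -1.3]
width: 16.4
pos [457.6 301.1 128.5] tooly 97.39 tilt z [ 2.e-04  1.e-04 -1.e+00] F [ 0.1  0.3 -1.3] w 16.4 t 32.48 q [-0.66  0.66  0.04  1.92 -0.04  0.56  1.11]
travel cm [0.11 0.69 1.35] twist -0.01
[457.57798296 301.3987413  128.59841365] pred 309.9722435024679 479.1408447866785
[457.57798296 301.3987413  128.59841365] pred 287.2367601748766 310.1240066598731
```

View pics/s13.png

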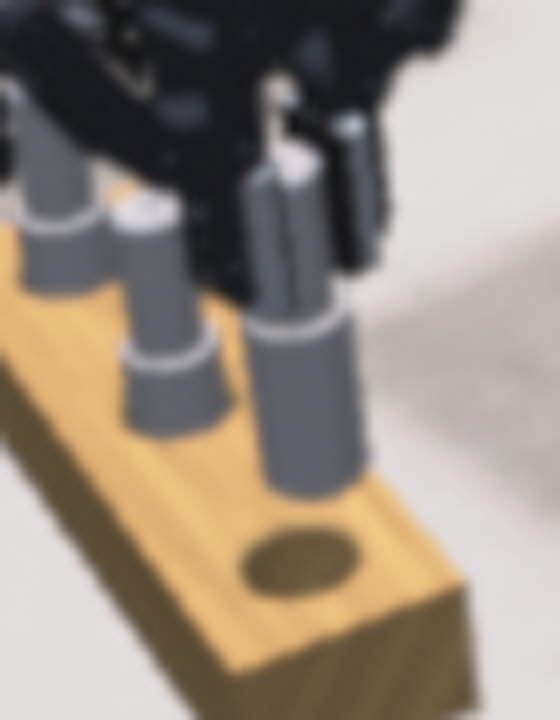

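```bash
python3 to.py 455.6 308.3 115 97.4; python3 -m inch '{"travel":[[0.05,0.2,0.1],[0.1,0.4,0.3],[0.1,0.6,0.5],[0.1,0.7,0.7],[0.1,0.7,0.9],[0.1,0.7,1.1],[0.1,0.7,1.2],[0.1,0.7,1.3],[0.1,0.7,1.3],[0.1,0.7,1.3]],"twist":[0,0,0,0,0,0,0,0,0,0],"fingers":[1,1,1,1,1,1,1,1,1,1]}'; python3 to.py 455.6 308.3 105 97.4
python3 - <<'E'
from h import *
s=vision.get_image('scene')
crop(s,150,230,220,310,8,'s14.png')
p=ctrl.read_state()['eef_pos']
print(p)
for z in(36,p[2]-75.5):
    q=proj(s,[p[0],p[1],z]);print('pred',(q[0]-150+.45)*8,(q[1]-230+.45)*8)
E
```

```text
pos [457.6 301.4 128.6] tooly 97.41 tilt z [ 5.e-04  4.e-04 -1.e+00] F [-0.4 -0.3 -2.2] w 16.2 t 32.58 q [-0.66  0.66  0.04  1.92 -0.04  0.56  1.11]
travel cm [0.11 0.71 1.36] twist 0.01
clock: 33.42
eef_pos: [455.5, 308.1, 115.3]
tool_rot: [-3.142, -0.0, -3.012]
force: [-0.6, -0.0, -2.1]
width: 16.4
pos [455.5 308.1 115.3] tooly 97.42 tilt z [-0.e+00 -1.e-04 -1.e+00] F [-0.6 -0.  -2.1] w 16.4 t 33.42 q [-0.67  0.69  0.04  1.92 -0.05  0.54  1.1 ]
travel cm [-0.01  0.01  1.03] twist 0.02
[455.50756133 308.18886377 115.33386603]
pred 296.63303843229335 480.02044274532193
pred 294.67356615755045 465.8312049350908
```

View pics/s14.png

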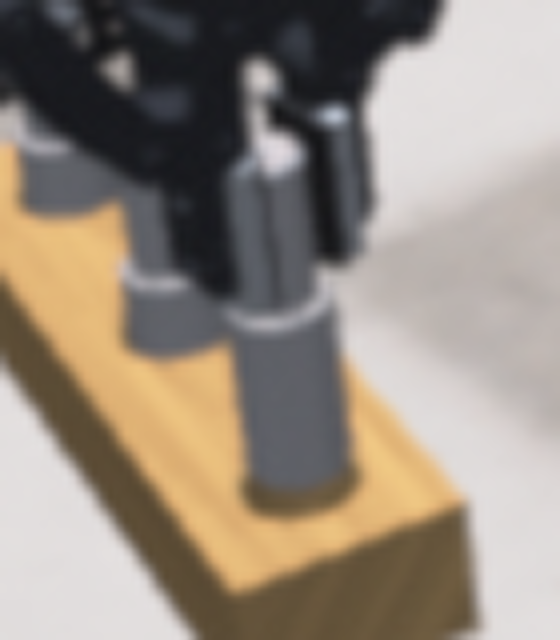

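```bash
python3 -m inch '{"travel":[[0,0,0.1],[0,0,0.2],[0,0,0.3],[0,0,0.4],[0,0,0.5],[0,0,0.6],[0,0,0.7],[0,0,0.7],[0,0,0.7],[0,0,0.7]],"twist":[0,0,0,0,0,0,0,0,0,0],"fingers":[1,1,1,1,1,1,1,1,1,1]}'; python3 to.py
```

```text
clock: 34.3
eef_pos: [455.4, 308.3, 108.3]
tool_rot: [3.142, -0.0, -3.012]
force: [0.6, 0.1, -2.0]
width: 16.6
pos [455.4 308.3 108.3] tooly 97.43 tilt z [-0.  0. -1.] F [ 0.6  0.1 -2. ] w 16.6 t 34.3 q [-0.67  0.7   0.04  1.92 -0.05  0.52  1.1 ]
```

```bash
python3 -m inch '{"travel":[[0,0,0.1],[0,0,0.2],[0,0,0.3],[0,0,0.4],[0,0,0.5],[0,0,0.6],[0,0,0.7],[0,0,0.8],[0,0,0.8],[0,0,0.8]],"twist":[0,0,0,0,0,0,0,0,0,0],"fingers":[1,1,1,1,1,1,1,1,1,1]}'; python3 to.py
```

```text
clock: 35.13
eef_pos: [455.4, 308.2, 100.2]
tool_rot: [-3.142, -0.0, -3.012]
force: [1.3, -0.4, -2.1]
width: 16.2
pos [455.4 308.2 100.2] tooly 97.43 tilt z [-1.e-04 -1.e-04 -1.e+00] F [ 1.3 -0.4 -2.1] w 16.2 t 35.13 q [-0.67  0.71  0.04  1.93 -0.05  0.5   1.1 ]
```

```bash
python3 -m inch '{"travel":[[0,0,0.15],[0,0,0.3],[0,0,0.45],[0,0,0.6],[0,0,0.75],[0,0,0.9],[0,0,1],[0,0,1.1],[0,0,1.2],[0,0,1.25]],"twist":[0,0,0,0,0,0,0,0,0,0],"fingers":[1,1,1,1,1,1,1,1,1,1]}'; python3 to.py
```

```text
clock: 35.97
eef_pos: [455.4, 308.2, 87.7]
tool_rot: [-3.142, -0.0, -3.012]
force: [-0.6, -0.4, -3.0]
width: 16.6
pos [455.4 308.2  87.7] tooly 97.43 tilt z [-1.e-04 -0.e+00 -1.e+00] F [-0.6 -0.4 -3. ] w 16.6 t 35.97 q [-0.67  0.73  0.03  1.93 -0.05  0.48  1.1 ]
```

```bash
python3 -m inch '{"travel":[[0,0,0.03],[0,0,0.06],[0,0,0.1],[0,0,0.13],[0,0,0.16],[0,0,0.18],[0,0,0.18],[0,0,0.18],[0,0,0.18],[0,0,0.18]],"twist":[0,0,0,0,0,0,0,0,0,0],"fingers":[1,1,1,1,1,1,1,1,1,1]}'; python3 to.py
```

```text
clock: 36.8
eef_pos: [455.5, 308.2, 86.0]
tool_rot: [3.142, 0.0, -3.012]
force: [-0.6, -0.9, -1.8]
width: 16.2
pos [455.5 308.2  86. ] tooly 97.43 tilt z [ 0.e+00  1.e-04 -1.e+00] F [-0.6 -0.9 -1.8] w 16.2 t 36.8 q [-0.67  0.74  0.03  1.93 -0.05  0.47  1.1 ]
```

Foot at about 10.5 mm. I'll feel for the floor in small steps.

```bash
python3 -m inch '{"travel":[[0,0,0.02],[0,0,0.04],[0,0,0.06],[0,0,0.08],[0,0,0.08],[0,0,0.08],[0,0,0.08],[0,0,0.08],[0,0,0.08],[0,0,0.08]],"twist":[0,0,0,0,0,0,0,0,0,0],"fingers":[1,1,1,1,1,1,1,1,1,1]}'; python3 to.py
```

```text
clock: 37.63
eef_pos: [455.6, 308.3, 85.6]
tool_rot: [3.141, 0.0, -3.012]
force: [-1.3, -1.1, 4.9]
width: 16.3
pos [455.6 308.3  85.6] tooly 97.42 tilt z [ 4.e-04  3.e-04 -1.e+00] F [-1.3 -1.1  4.9] w 16.3 t 37.63 q [-0.67  0.74  0.03  1.93 -0.05  0.47  1.1 ]
```

```bash
python3 -m inch '{"travel":[[0,0,0],[0,0,0],[0,0,0],[0,0,0],[0,0,0],[0,0,0],[0,0,0],[0,0,0],[0,0,0],[0,0,0]],"twist":[0,0,0,0,0,0,0,0,0,0],"fingers":[1.6,1.8,2,2.3,2.6,3,3.5,4,4,4]}'; python3 to.py
python3 -m inch '{"travel":[[0,0,-0.2],[0,0,-0.6],[0,0,-1.2],[0,0,-2],[0,0,-3],[0,0,-4],[0,0,-5],[0,0,-6],[0,0,-7],[0,0,-8]],"twist":[0,0,0,0,0,0,0,0,0,0],"fingers":[4,4,4,4,4,4,4,4,4,4]}'; python3 to.py
python3 - <<'E'
from h import *
s=vision.get_image('scene');t=vision.get_image('top')
crop(s,130,200,230,310,6,'s15.png')
E
```

```text
clock: 38.47
eef_pos: [455.4, 308.2, 85.2]
tool_rot: [3.142, -0.0, -3.012]
force: [-0.6, -0.6, -0.1]
width: 40.1
pos [455.4 308.2  85.2] tooly 97.43 tilt z [-1.e-04  0.e+00 -1.e+00] F [-0.6 -0.6 -0.1] w 40.1 t 38.47 q [-0.67  0.74  0.03  1.93 -0.05  0.47  1.1 ]
clock: 39.3
eef_pos: [455.5, 308.3, 166.5]
tool_rot: [3.141, 0.0, -3.012]
force: [0.3, 0.2, -0.1]
width: 40.0
pos [455.5 308.3 166.5] tooly 97.43 tilt z [ 4.e-04  3.e-04 -1.e+00] F [ 0.3  0.2 -0.1] w 40.0 t 39.3 q [-0.68  0.61  0.05  1.89 -0.04  0.65  1.1 ]
```

View pics/s15.png

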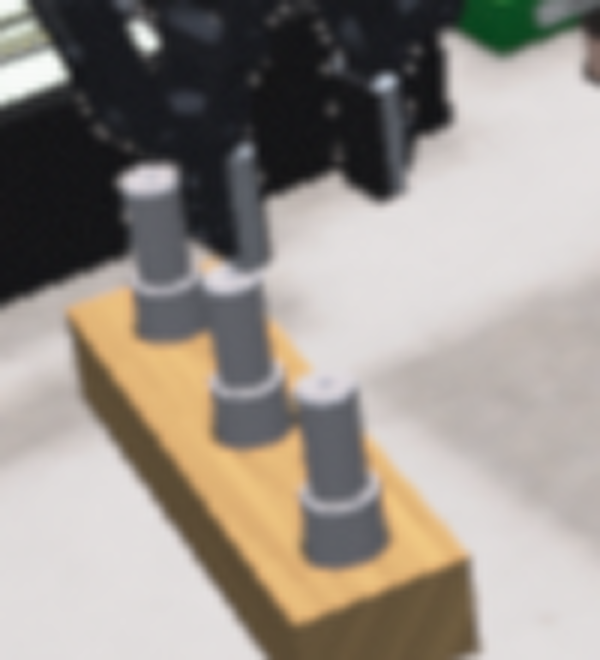

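```bash
python3 -m inch '{"travel":[[0,0,-1],[0,0,-2],[0,0,-3],[0,0,-4],[0,0,-4],[0,0,-4],[0,0,-4],[0,0,-4],[0,0,-4],[0,0,-4]],"twist":[0,0,0,0,0,0,0,0,0,0],"fingers":[4,4,4,4,4,4,4,4,4,4]}'
python3 - <<'E'
from h import *
s=vision.get_image('scene')
crop(s,130,160,430,310,2.6,'s16.png')
print(ctrl.read_state()['clock']); print(ctrl.finish_job())
E
```

```text
clock: 40.23
eef_pos: [455.2, 308.1, 204.7]
tool_rot: [-3.141, -0.001, -3.012]
force: [0.0, 0.2, 0.5]
width: 40.1
40.2833
the job is handed in; nothing more can be done
None
```

View pics/s16.png

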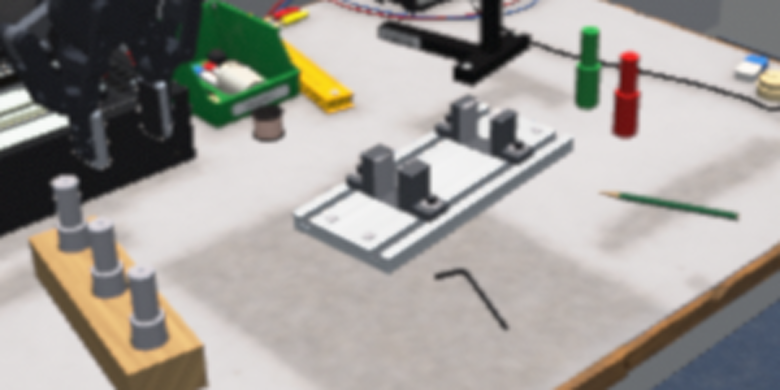

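I checked the bare-steel spindle on the gauge, stood it in the free rack socket and handed the job in at 40.3 s.

- **Go block:** the shank passed between the jaws and out at the far side. Forces along and across the gap stayed within sensor noise, and the foot was about 1.8 mm clear of the bar.
- **No-go block:** it stopped the shank with its axis about 39.5 mm beyond the start point. I held about 5.5 to 7 N there for more than 2 s, and no reading went above about 7 N. The stop came 1 to 2 mm beyond where the top camera put it, which is about the calibration error. For the first two readings only one jaw was touching, with about 2 N sideways, so I centred the spindle before pressing on.
- **Rack:** I lowered the spindle until its foot touched the socket floor (about 5 N upward, foot height measured 10 mm), then opened the fingers and withdrew.
- **Last pictures:** all three spindles stand upright and equally deep in the rack. The two already checked look undisturbed, the red and green ones are where they were, and the gripper is well clear.

No check failed. Forces were read only at the end of each move or picture, so a brief peak in between would not have shown.

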